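Empty the warming pot

ROBOT

A 6-joint arm with a two-finger parallel gripper is mounted at the origin on the work surface. World frame = base frame: x ahead of the robot, y to its left, z up, the work surface at z = 0. Lengths are in m, angles in rad, forces in N, time in s.
With the tool pointing down it reaches from about 0.35 to 0.975 m from the base axis. Payload 4.9 kg.
Tool frame: the origin (TCP) lies midway between the tips of the shut fingers; the grasp point (between the pads) lies 19 mm behind it; z points along the fingers, y is the direction in which the jaws open and shut (so a half turn about z gives the same grasp; the last joint's range is limited). The gripper opens to 85 mm and grips with 20 to 120 N. Pads are 22 mm wide; open, the fingers measure 114 mm over their backs; the gripper's body (76 mm by 85 mm) begins 54 mm behind the grasp point. The pads swing forward as they close: fully open they stand 13 mm farther back than shut.
Start: joints at [-1.369, 0.053, 1.613, -0, 1.476, -0.119], TCP at [0.197, -0.593, 0.199] pointing down, gripper open.
Joint ranges: [-3.01, 3.01], [-1.01, 2.22], [0.06, 2.58], [-1.02, 4.17], [0.09, 2.62], [-3.14, 3.14]. Speed limits (rad/s): [2.57, 2.57, 3.14, 3.14, 3.14, 3.14].

INTERFACE

Orientations are given as a rotation vector (axis times angle).
In Python, from station import ctrl gives the robot as it stands.
- The arm moves only by the tool apply_moves, never from a script. Its argument "rows" is a list of rows, each a list of 6 numbers: the shift along the tool's x, y, z in cm, then the turn, a rotation vector about the tool's x, y, z in units of 5 degrees (1.0 is 5 degrees). In form: [[x, y, z, rx, ry, rz], ...]. A call has 1 to 20 rows; each row is the pose to reach, as a shift and turn from the pose measured when the call began, along the tool's axes at that moment; what a row does not reach only later rows make up. A row lasts 1/10 s, in which the tool goes at most 50 mm and 8.59 degrees, less where a joint would pass 70% of its speed; a pose out of reach is approached as far as the arm can. A call with a gripper value outside its range is refused whole. "grip" is the closure, from 0 (fully open) to 1 (shut), set as the call begins (left out, the last holds). The fingers move at their own pace and stop on an object; "squeeze" is the grip in N (left out, the last holds). Time passes only in rows, so rows that repeat a pose let the fingers close. It gives the time, the measured TCP pose, the force and the opening at its end, in the units of the state.
- ctrl.get_obs(): the state, without advancing time (a new reading comes with each control period).
- ctrl.get_image(name): name is "side" or "top"; returns a dict with "color" (384x512x3 uint8, blue, green, red), "mtx" (3x3 intrinsics, pixels), "rvec" (rotation vector, rad) and "tvec" (3), from world to camera coordinates, as OpenCV has them. Camera axes: x right, y down, z forward; pixel columns grow to the right and rows downward; lengths in m; the calibration is good to about 2 mm. A picture is of the moment at which its call begins. There is no depth.
- ctrl.finish_job(): hands the job in, once; it reports no verdict.
The state is a dict: "t": time; "q": joint angles; "dq": joint speeds; "effort": joint torques, N m; "tool_pos": TCP position; "tool_rot": TCP orientation; "contact_force": force on the tool from outside, world axes, zero at the start; "wrist_torque": the same for the moment, N m; "opening": finger opening in m.
Only numpy, scipy, OpenCV 4.12 (cv2) and the standard library are available. Lean on these libraries where they do the work, as an engineer would, in place of code of your own. Each camera call takes 0.05 s, during which the arm holds its last target.

TASK

The warming cycle is over. First turn the dial on the sloped panel back until its pointer stands at the one long thick mark; then unscrew the pot's domed lid anticlockwise (about three quarters of a turn, in several grips) until the thread lets go, lift it off, and stand it knob up on the rectangular tray. Then lift the instrument carrier out of the pot by its round handle and stand it upright on the tray beside the lid, leaving the bowl and the jar where they are.

Things in the scene. Friction and masses are not known exactly. Their poses are not given: they have to be found in the camera images.
- warmer: White unit fixed to the counter, with a steel pot 120 mm across. Origin: on the counter under the pot axis; z up; x points from its dial side to the pot (towards the robot). Pot shoulder 70 mm above the counter. Base reaches 65 mm to each side (y), 163 mm to -x, 73 mm to +x. Panel at -x, 110 by 130 mm, tilted 30 degrees from level, facing up and -x, its centre at x = -128, z = 55 mm.
- pot_rim (a point): Centre of the pot's mouth, 100 mm above the counter, on the pot axis. Threaded neck 76 mm across (86 mm over the threads), from the shoulder at 70 mm up to this rim; bore 66 mm, inner floor 35 mm above the counter.
- dial_grip (a point): Grip point on the dial's axis, 28 mm off the panel. Grey disc 60 mm across, 8 mm high, with a grip bar across it 56 mm long, 14 mm wide, from 8 to 42 mm off the panel. z: the dial axis, out of the panel, leaning 30 degrees from vertical to the unit's -x; x: along the bar to the pointer end (white line). Turns with light friction (0.06 N m) and stays where left.
- dial (a joint): Dial angle in rad: 0 with the pointer at the long thick black mark, which lies straight up the slope; grows clockwise, seen looking onto the panel. Short thin ticks every 0.3 rad. Starts at 0.5 to 1.5, so it is turned back anticlockwise. End stops at -0.6 and 2.4.
- lid_knob (a point): Point on the lid's axis 118 mm above its lower edge, 27 mm above the dome's flat top. Steel dome 100 mm across, 91 mm high, hollow below, 0.3 to 0.5 kg; on top a round black ribbed knob 56 mm across, 46 mm high. z: lid axis. Closed, its edge stands on the pot's shoulder: this point is then 188 mm above the counter. Lift over 85 mm from closed to clear the carrier.
- lid: The same lid; origin at the centre of its lower edge, z up. Right-hand thread: anticlockwise from above raises it 2.5 mm per rad (16 mm a turn), with 2 mm up-and-down play; it stays where let go. Free after 4.3 to 5.0 rad, risen some 12 mm; before that the thread holds it down. A further 2.5 rad does no harm.
- carrier_grip (a point): On the instrument carrier's axis, 98 mm above its underside, 20 mm below its top. Under the lid at first, on the pot's inner floor within 6 mm of the axis: this point is 133 mm above the counter. Steel, 118 mm high, 0.2 to 0.4 kg: base disc 50 mm across, stem with four tubes, on top a smooth round upright handle 22 mm across, 42 mm high. z: its axis.
- tray: Fixed aluminium tray 270 mm (its x) by 180 mm (its y), rim 12 mm high, 4 mm thick, floor 4 mm above the counter. Origin: centre of its underside, on the counter. To the left or the right of the warmer. Room for the lid on one half of its length and the carrier on the other.
- bowl: Bystander: open steel bowl 120 mm across, 45 mm high, on the other side of the warmer from the tray. Origin: centre of its underside.
- jar: Bystander: squat closed white jar 68 mm across, 55 mm high, upright beyond the warmer, in front of its panel. Origin: centre of its underside.
Not all that is in view belongs to the job. Leave any green or red look-alike of the lid alone.

How it is judged:
By the outcome, as a careful person would: the job done as asked, in the order asked, and still so for the second after the job is handed in, with the robot touching nothing.
It also fails if it takes over 72 s, if anything falls off the work surface, if the arm or the gripper's body presses on something with over 40 N, if the wrist force passes 120 N, or if a joint passes its speed limit or range.

## Working session

There is one attempt and no reset: what is moved stays moved. The work goes in short steps, Python scripts to look and compute and a tool call to move; the robot and the scene stay as the last step left them, time stands still between calls to the robot, and variables do not carry over. Pictures are saved under pics/ and viewed, and the job is handed in when it is done.

Besides the shell and the picture viewer there is one more tool, called after "Request:" as name(argument=value, ...), one argument or row to a line, values as JSON. apply_moves: Moves the arm, as the interface text tells. Its arguments: {"type":"object","properties":{"rows":{"type":"array","items":{"type":"array","items":{"type":"number"}}},"grip":{"type":"number"},"squeeze":{"type":"number"}},"required":["rows"]}

```bash
ls -la; mkdir -p pics
python3 - <<'E'
from station import ctrl
import cv2
o=ctrl.get_obs()
for k,v in o.items(): print(k,v)
for n in ("side","top"):
    d=ctrl.get_image(n); cv2.imwrite(f"pics/{n}0.png",d["color"]); print(n,d["mtx"],d["rvec"],d["tvec"])
E
```

```text
total 12
drwxr-xr-x  3 agent agent 4096 Dec  6 23:37 .
drwxr-xr-x 23 root  root  4096 Dec  6 23:37 ..
drwxr-xr-x  2 agent agent 4096 Dec  6 23:37 pics
t 0.0
q [-1.36896399e+00  5.33832356e-02  1.61429914e+00 -1.24442977e-05
  1.47601249e+00 -1.19024847e-01]
dq [ 0.00076807 -0.00131491  0.00132422  0.00022059  0.00159403 -0.00010724]
effort [ 2.27360106e-03 -3.93670034e+01 -3.70181751e+01  8.58321209e-05
  7.15511647e-03 -7.47270576e-06]
tool_pos [ 0.19695372 -0.59242123  0.19744368]
tool_rot [-3.09917795e+00 -5.01508527e-01  1.56018795e-04]
contact_force [ 0.0930611  -0.12893552  0.79691265]
wrist_torque [-0.04571156 -0.00464811 -0.00493399]
opening 0.08533133324037702
side [[500.13726213   0.         260.6127499 ]
 [  0.         500.13726213 190.05440097]
 [  0.           0.           1.        ]] [ 0.36281684 -2.87340495  1.02176172] [0.56281097 0.1999301  1.12512766]
top [[470.9649511    0.         258.25136878]
 [  0.         470.9649511  199.31747492]
 [  0.           0.           1.        ]] [ 2.14850878 -2.11246605  0.21359478] [-0.01797648  0.5876989   1.07853847]
```

View pics/side0.png

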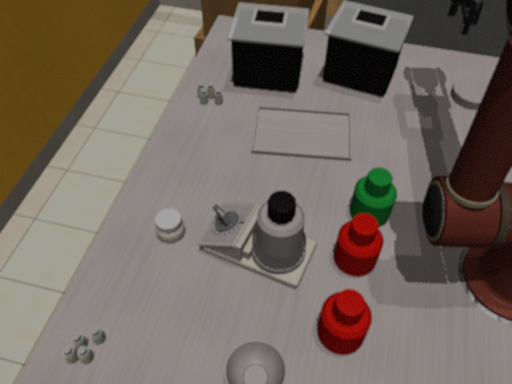

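View pics/top0.png

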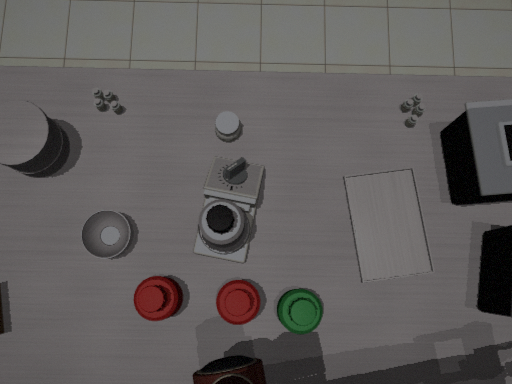

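Run:
```python
import cv2
t=cv2.imread("pics/top0.png"); s=cv2.imread("pics/side0.png")
cv2.imwrite("pics/top0c.png",cv2.resize(t[145:275,180:280],None,fx=6,fy=4.6*6/4.6,interpolation=cv2.INTER_CUBIC)[:600*2][:780])
cv2.imwrite("pics/top0c.png",cv2.resize(t[145:265,180:280],(500,600),interpolation=cv2.INTER_CUBIC))
cv2.imwrite("pics/side0c.png",cv2.resize(s[180:290,190:330],(763,600),interpolation=cv2.INTER_CUBIC))
```

```text
(no output)
```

View pics/top0c.png

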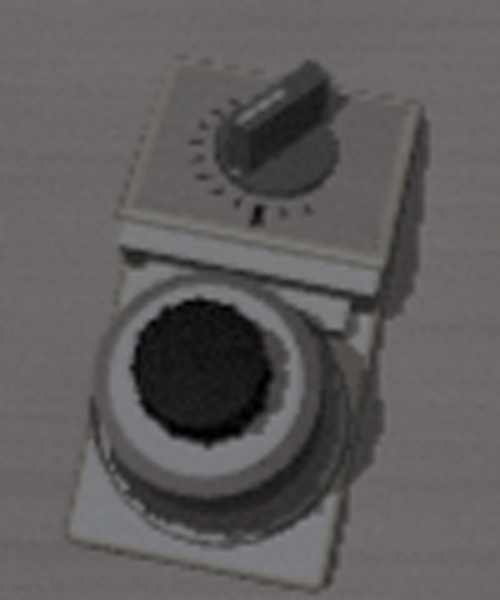

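View pics/side0c.png

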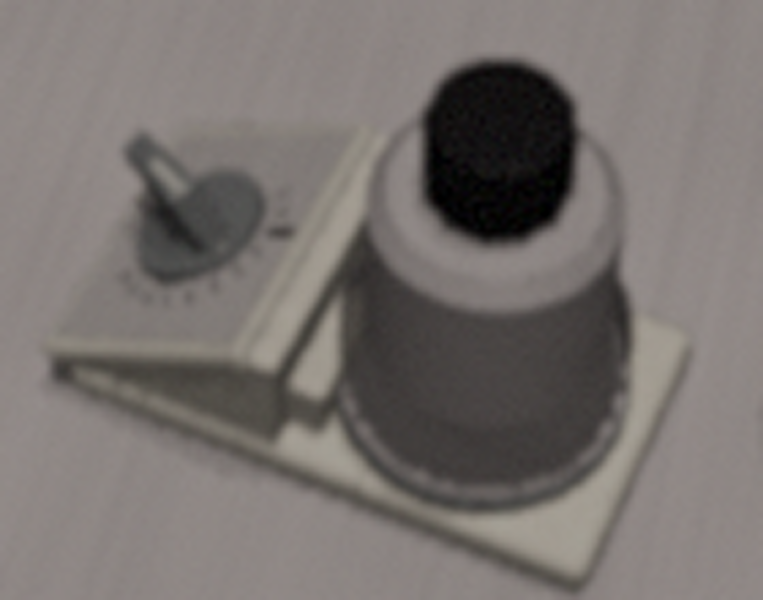

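```bash
cat > h.py <<'E'
import numpy as np, cv2, os
from scipy.optimize import least_squares
from scipy.spatial.transform import Rotation as R
def cam(n,new=None):
    from station import ctrl
    d=ctrl.get_image(n)
    if new: cv2.imwrite(new,d["color"])
    return d
CAL={'side':(np.array([[500.13726213,0,260.6127499],[0,500.13726213,190.05440097],[0,0,1]]),np.array([0.36281684,-2.87340495,1.02176172]),np.array([0.56281097,0.1999301,1.12512766])),
'top':(np.array([[470.9649511,0,258.25136878],[0,470.9649511,199.31747492],[0,0,1]]),np.array([2.14850878,-2.11246605,0.21359478]),np.array([-0.01797648,0.5876989,1.07853847]))}
def proj(n,P):
    K,r,t=CAL[n]; return cv2.projectPoints(np.atleast_2d(np.asarray(P,float)),r,t,K,None)[0][:,0]
def ray(n,uv,z):
    K,r,t=CAL[n]; M=cv2.Rodrigues(r)[0]; c=-M.T@t
    d=M.T@np.linalg.inv(K)@np.array([uv[0],uv[1],1.]); return c+d*(z-c[2])/d[2]
def fr(x,y,yaw): return R.from_euler('z',yaw).as_matrix(),np.array([x,y,0])
E
python3 - <<'E'
from h import *
for n in CAL:
    K,r,t=CAL[n]; print(n,-cv2.Rodrigues(r)[0].T@t)
c=np.cos(np.pi/6)
up=np.array([-.128+.055*c,0,.055+.0275]);dn=np.array([-.128-.055*c,0,.055-.0275]);Y=np.array([0,.065,0])
T=lambda u,v:(180+u/5,145+v/5); S=lambda u,v:(190+u/5.45,180+v/5.45)
obs=[('top',dn+Y,None),]
# sign: warmer x towards robot => world -x ; warmer y -> world -y approx
print(ray('top',(226,174),.055),ray('top',(221,219),.207))
data=[('top',dn-Y,T(178,58)),('top',dn+Y,T(422,103)),('top',up+Y,T(380,270)),('top',up-Y,T(118,215)),('top',[0,0,.207],T(201,367)),
('side',dn-Y,S(45,348)),('side',up-Y,S(240,360)),('side',up+Y,S(375,128)),('side',dn+Y,S(185,122)),('side',[0,0,.207],S(500,122))]
def res(p):
    M,o=fr(*p); return np.concatenate([proj(n,M@np.array(P)+o)[0]-uv for n,P,uv in data])
s=least_squares(res,[.6,.05,np.pi],loss='soft_l1'); print(s.x); print(s.fun.reshape(-1,2).round(1))
# tray
tr=[ (345,178),(410,169),(431,270),(363,282)]
for q in tr: print(ray('top',q,.012))
tc=[(351,174)]
for nm,q,z in (('bowl',(107,235),.045),('jar',(227,121),.055),('red1',(155,297),.137),('red2',(238,297),.137),('green',(299,308),.137)): print(nm,ray('top',q,z))
E
```

```text
side [0.42278396 0.67750075 0.9924147 ]
top [0.37869433 0.00638012 1.16854965]
[0.6489674  0.07123171 0.055     ] [0.51668963 0.06998976 0.207     ]
[0.51788844 0.07402801 2.95149312]
[[-1.8 -1.1]
 [ 0.2  0.4]
 [ 1.1 -0.5]
 [-0.5 -0.7]
 [-1.1 -0. ]
 [-0.6 -0.1]
 [ 0.2 -0.2]
 [ 1.1 -0.9]
 [ 0.2  0.6]
 [ 1.6 -0.8]]
[ 0.6548167  -0.22701611  0.012     ]
[ 0.68149003 -0.39322137  0.012     ]
[ 0.42795918 -0.43356485  0.012     ]
[ 0.39644297 -0.26601787  0.012     ]
bowl [0.4966789  0.35067914 0.045     ]
jar [0.7840995  0.07254521 0.055     ]
red1 [0.35594339 0.21049601 0.137     ]
red2 [0.35862896 0.03315566 0.137     ]
green [ 0.33756474 -0.09778558  0.137     ]
```

```bash
cat >> h.py <<'E'
c30=np.cos(np.pi/6)
def dialM(th):
    # dial frame in warmer frame: z normal, x at angle th clockwise from upslope (looking onto panel)
    z=np.array([-.5,0,c30]); u=np.array([c30,0,.5]); y=np.cross(z,u)
    x=u*np.cos(th)-y*np.sin(th)
    return np.c_[x,np.cross(z,x),z]
PC=np.array([-.128,0,.055])
def circ(r,z,n=40):
    a=np.linspace(0,2*np.pi,n); return np.c_[r*np.cos(a),r*np.sin(a),0*a+z]
def wires(p,th,lidz=.070,lid=True):
    M,o=fr(*p); W=[]
    up=np.array([-.128+.055*c30,0,.0825]);dn=np.array([-.128-.055*c30,0,.0275]);Y=np.array([0,.065,0])
    W+= [np.array([up-Y,up+Y,dn+Y,dn-Y,up-Y]), np.array([[-.163,-.065,0],[.073,-.065,0],[.073,.065,0],[-.163,.065,0],[-.163,-.065,0]])]
    if lid: W+=[circ(.028,lidz+.137),circ(.028,lidz+.091),circ(.05,lidz)]
    W+=[circ(.06,.07)]
    D=dialM(th)
    W+=[PC+circ(.03,.008)@D.T]
    b=np.array([[-.028,-.007],[.028,-.007],[.028,.007],[-.028,.007],[-.028,-.007]])
    W+=[PC+np.c_[b,0*b[:,0]+z]@D.T for z in (.008,.042)]
    W+=[PC+np.array([[.0,0,.042],[.028,0,.042]])@D.T]
    return [w@M.T+o for w in W]
def overlay(img,n,W,box,f,out,col=(0,255,0)):
    x0,y0,x1,y1=box
    I=cv2.resize(img[y0:y1,x0:x1],None,fx=f,fy=f,interpolation=cv2.INTER_CUBIC)
    for w in W:
        q=((proj(n,w)-[x0,y0]+.5)*f-.5)
        cv2.polylines(I,[np.round(q).astype(np.int32)],False,col,1,cv2.LINE_AA)
    cv2.imwrite(out,I)
E
python3 - <<'E'
from h import *
p=[.5179,.074,2.9515]
W=wires(p,1.1)
overlay(cv2.imread('pics/top0.png'),'top',W,(185,150,275,270),5,'pics/ov1t.png')
overlay(cv2.imread('pics/side0.png'),'side',W,(190,180,330,290),5,'pics/ov1s.png')
E
```

```text
(no output)
```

View pics/ov1t.png

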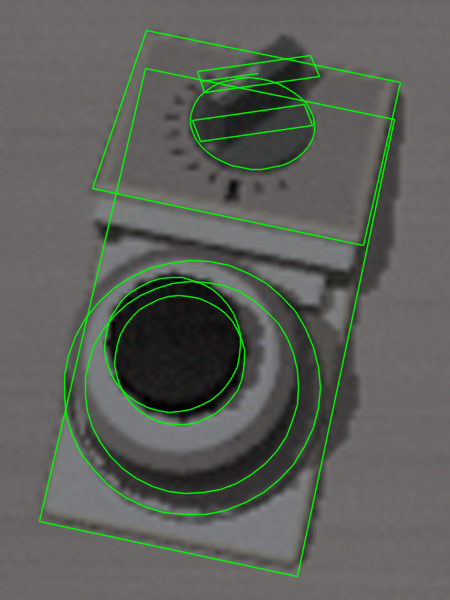

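View pics/ov1s.png

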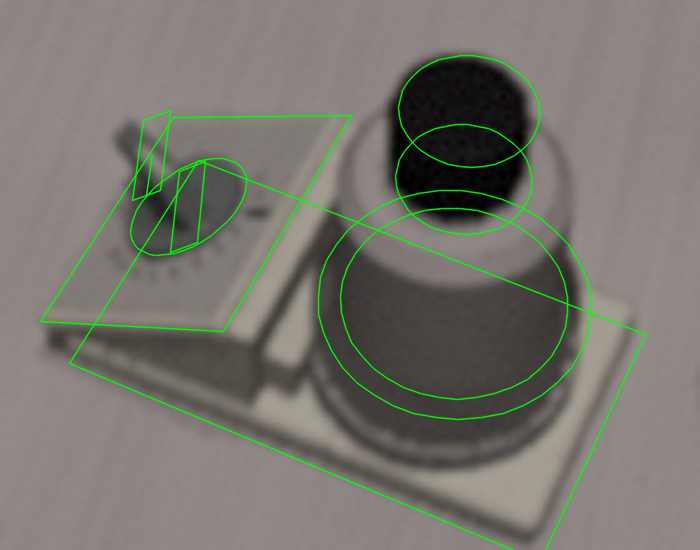

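Run:
```python
from h import *
import scipy.optimize as so
imgs={n:cv2.imread(f'pics/{n}0.png') for n in CAL}
# knob silhouettes
win={'top':(195,195,245,245),'side':(255,180,310,235)}
cent={}
F=8
def sil(n,pts,box):
    x0,y0,x1,y1=box
    m=np.zeros(((y1-y0)*F,(x1-x0)*F),np.uint8)
    q=(proj(n,pts)-[x0,y0]+.5)*F
    cv2.fillConvexPoly(m,cv2.convexHull(q.astype(np.float32)).round().astype(np.int32),1)
    return m
seg={}
for n,b in win.items():
    g=imgs[n].max(2)[b[1]:b[3],b[0]:b[2]].astype(np.uint8)
    G=cv2.resize(g,None,fx=F,fy=F,interpolation=cv2.INTER_CUBIC)
    m=(G<45).astype(np.uint8)
    k,l,st,c=cv2.connectedComponentsWithStats(m); i=1+st[1:,4].argmax(); seg[n]=(l==i).astype(np.uint8)
    print(n,st[i]/F,c[i]/F+[b[0],b[1]])
def cost(p):
    return sum((sil(n,np.r_[circ(.028,.161),circ(.028,.207)]+[p[0],p[1],0],b)!=seg[n]).sum() for n,b in win.items())/F/F
r=so.minimize(cost,[.518,.074],method='Nelder-Mead',options=dict(initial_simplex=[[.518,.074],[.526,.074],[.518,.082]]))
print(r.x,r.fun)
for n,b in win.items():
    c={n:b}
    rr=so.minimize(lambda p:(sil(n,np.r_[circ(.028,.161),circ(.028,.207)]+[p[0],p[1],0],b)!=seg[n]).sum()/F/F,r.x,method='Nelder-Mead',options=dict(initial_simplex=[[.518,.074],[.526,.074],[.518,.082]])); print(n,rr.x,rr.fun)
```

```text
top [  11.25     9.875   28.5     29.25  4901.25 ] [220.54961107 219.20440576]
side [  13.25    11.875   27.125   32.25  5748.875] [281.53218836 207.7860614 ]
[0.52070745 0.07317465] 185.484375
top [0.51960267 0.07315531] 36.9375
side [0.52330132 0.06811389] 138.953125
```

Run:
```python
from h import *
W=wires([.5207,.0732,2.9515],1.1)[2:5]
a=cv2.imread('pics/side0.png');b=cv2.imread('pics/top0.png')
overlay(a,'side',W,(245,180,325,280),6,'pics/k_s.png');overlay(b,'top',W,(190,190,260,260),6,'pics/k_t.png')
x=cv2.imread('pics/k_s.png');y=cv2.imread('pics/k_t.png');h=600
y=cv2.copyMakeBorder(y,0,x.shape[0]-y.shape[0],0,0,0);z=np.hstack([x,y])[:, :800];cv2.imwrite('pics/k.png',np.clip(z.astype(int)*1.5,0,255).astype(np.uint8))
```

```text
(no output)
```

View pics/k.png

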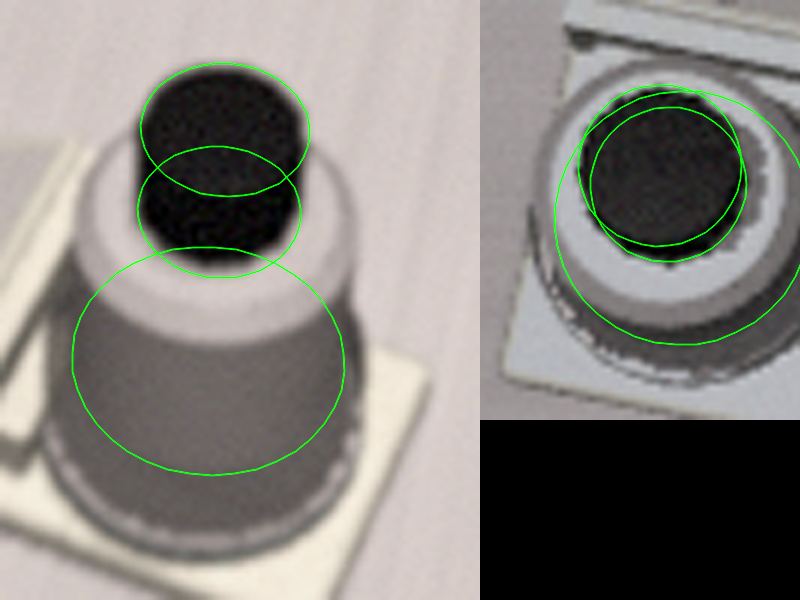

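```bash
cat > two.py <<'E'
from h import *
def two(W,a,b,boxa,boxb,f,out,gain=1.6):
    overlay(a,'side',W,boxa,f,'/tmp/a.png');overlay(b,'top',W,boxb,f,'/tmp/b.png')
    x=cv2.imread('/tmp/a.png');y=cv2.imread('/tmp/b.png');H=max(x.shape[0],y.shape[0])
    x=cv2.copyMakeBorder(x,0,H-x.shape[0],0,0,0);y=cv2.copyMakeBorder(y,0,H-y.shape[0],0,0,0)
    z=np.clip(np.hstack([x,y]).astype(int)*gain,0,255).astype(np.uint8)[:600,:800]; cv2.imwrite(out,z)
E
python3 - <<'E'
from two import *
W=wires([.520,.0725,2.9515],0.7); W=W[:1]+W[6:]
two(W,cv2.imread('pics/side0.png'),cv2.imread('pics/top0.png'),(195,190,265,255),(200,150,270,215),5.7,'pics/d1.png')
E
```

```text
(no output)
```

View pics/d1.png

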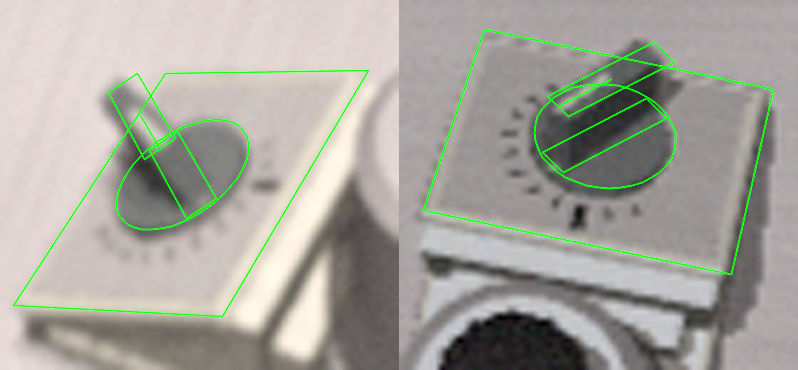

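Run:
```python
from two import *
two([],cv2.imread('pics/side0.png'),cv2.imread('pics/top0.png'),(208,198,246,238),(216,150,256,190),10,'pics/d2.png',1.8)
```

```text
(no output)
```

View pics/d2.png

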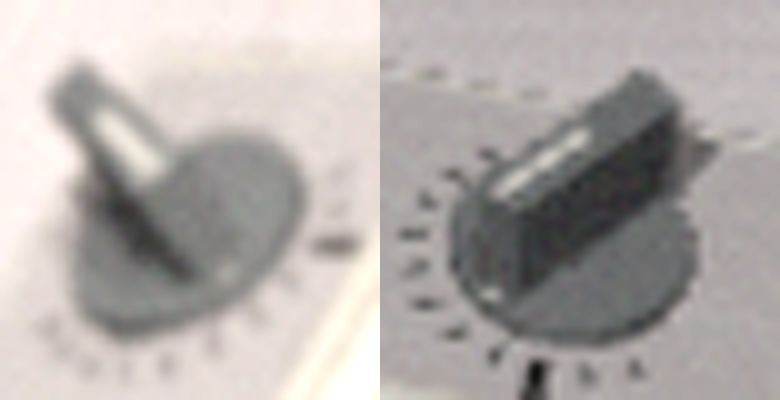

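Run:
```python
from two import *
T=lambda X,Y:(216+(X-380)/10-.45,150+Y/10-.45); S=lambda X,Y:(208+X/10-.45,198+Y/10-.45)
data=[('top',(.028,.007,.042),T(525,220)),('top',(.028,-.007,.042),T(478,195)),('top',(-.028,.007,.042),T(683,108)),('top',(-.028,-.007,.042),T(638,70)),('top',(.028,.007,.008),T(520,300)),
('side',(.028,.007,.042),S(180,162)),('side',(-.028,-.007,.042),S(48,97)),('side',(-.028,.007,.042),S(85,62)),('side',(.028,.007,.008),S(195,280))]
def res(p,yaw=2.9515,full=False):
    M,o=fr(p[0],p[1],yaw); D=dialM(p[2]); 
    a=[proj(n,M@(PC+D@np.array(P))+o)[0]-uv for n,P,uv in data]
    for n,P,uv,ax in [('top',0,T(450,0),0),('top',0,T(698,0),0),('top',0,T(0,345),1),('side',0,S(305,0),0),('side',0,S(0,335),1)]:
        q=np.r_[proj(n,(PC+circ(.03,.008)@D.T)@M.T+o),proj(n,(PC+circ(.03,.0)@D.T)@M.T+o)][:,ax]
        e=(q.min() if uv[ax]==T(450,0)[0] and ax==0 and n=='top' else q.max())-uv[ax]; a.append(np.array([e,0]))
    return np.array(a) if full else np.concatenate(a)
for yaw in (2.93,2.9515,2.97):
    s=least_squares(res,[.518,.073,.7],args=(yaw,),loss='soft_l1'); print(yaw,s.x,s.cost)
s=least_squares(res,[.518,.073,.7]); print(s.x,res(s.x,full=True).round(1))
W=wires([s.x[0],s.x[1],2.9515],s.x[2]); W=W[:1]+W[6:]
two(W,cv2.imread('pics/side0.png'),cv2.imread('pics/top0.png'),(203,190,253,240),(206,150,256,200),8,'pics/d3.png')
```

```text
2.93 [0.52140128 0.07761416 0.56042615] 11.581944805838834
2.9515 [0.52075661 0.07460244 0.57900051] 11.542029996002746
2.97 [0.52025474 0.07200497 0.59617286] 11.53959099281697
[0.52152465 0.07474632 0.61144875] [[-0.8 -1.7]
 [-0.2 -2.6]
 [ 0.6 -1.2]
 [ 1.  -0.7]
 [-1.3  0.2]
 [-0.4  0. ]
 [-0.6 -0.2]
 [ 0.6 -0.3]
 [ 5.4 -1.3]
 [-0.4  0. ]
 [-0.2  0. ]
 [ 0.   0. ]
 [ 0.8  0. ]
 [ 1.8  0. ]]
```

View pics/d3.png

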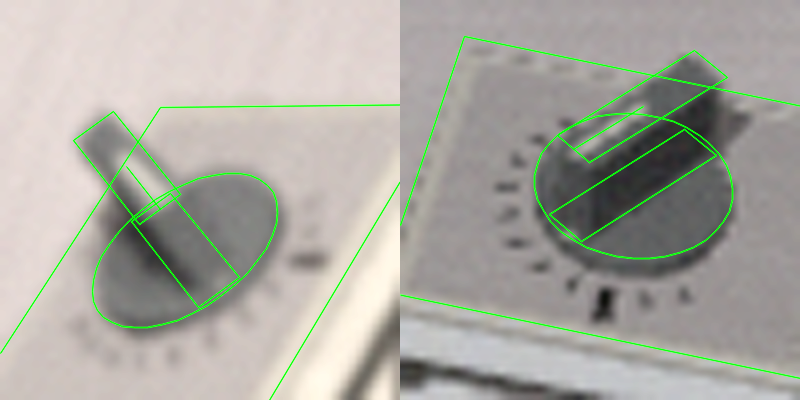

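Run:
```python
from two import *
T=lambda X,Y:(216+(X-380)/10-.45,150+Y/10-.45); S=lambda X,Y:(208+X/10-.45,198+Y/10-.45)
data=[('top',(.028,.007,.042),T(525,217)),('top',(.028,-.007,.042),T(478,195)),('top',(-.028,.007,.042),T(683,108)),('top',(-.028,-.007,.042),T(638,70)),('top',(.028,.007,.008),T(520,300)),
('side',(.028,.007,.042),S(182,162)),('side',(-.028,-.007,.042),S(46,97)),('side',(-.028,.007,.042),S(85,60)),('side',(.028,-.007,.008),S(195,282))]
def res(p,yaw=2.9515,full=False,views=('top','side')):
    M,o=fr(p[0],p[1],yaw); D=dialM(p[2]); 
    a=[proj(n,M@(PC+D@np.array(P))+o)[0]-uv for n,P,uv in data if n in views]
    for n,uv,ax,mi in [('top',T(450,0),0,1),('top',T(698,0),0,0),('top',T(0,345),1,0),('side',S(305,0),0,0),('side',S(0,335),1,0)]:
        if n not in views: continue
        q=np.r_[proj(n,(PC+circ(.03,.008)@D.T)@M.T+o),proj(n,(PC+circ(.03,.0)@D.T)@M.T+o)][:,ax]
        a.append(np.array([(q.min() if mi else q.max())-uv[ax],0]))
    return np.array(a) if full else np.concatenate(a)
for v in (('top',),('side',),('top','side')):
    s=least_squares(res,[.518,.073,.7],args=(2.9515,False,v),loss='soft_l1'); print(v,s.x,s.cost)
print(res(s.x,full=True).round(1))
W=wires([s.x[0],s.x[1],2.9515],s.x[2]); W=W[:1]+W[6:]
two(W,cv2.imread('pics/side0.png'),cv2.imread('pics/top0.png'),(203,190,253,240),(206,150,256,200),8,'pics/d4.png')
```

```text
('top',) [0.51924006 0.07447752 0.53166368] 2.2337855553503223
('side',) [0.52239443 0.0730629  0.5784199 ] 2.581072369921775
('top', 'side') [0.52086627 0.07410514 0.5600766 ] 6.602834055933424
[[-0.  -0.8]
 [ 0.4 -1.9]
 [ 0.5 -1.3]
 [ 0.7 -0.7]
 [-0.5  0.7]
 [ 0.2 -0.6]
 [-0.5  0.1]
 [ 0.4  0.1]
 [ 1.3  1.7]
 [-0.2  0. ]
 [ 0.   0. ]
 [ 0.3  0. ]
 [ 1.1  0. ]
 [ 1.7  0. ]]
```

View pics/d4.png

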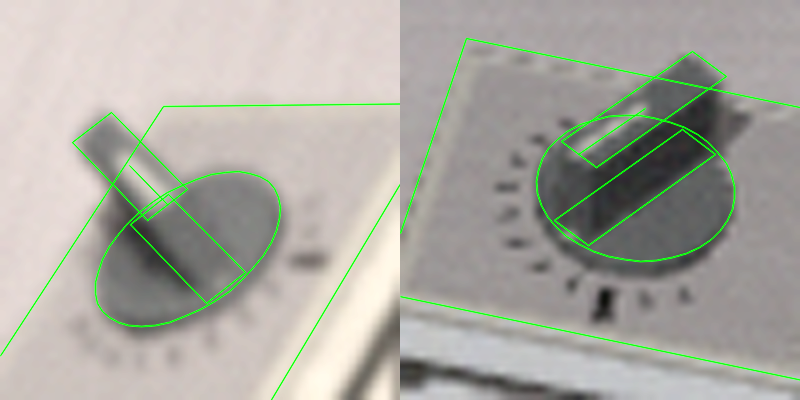

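```bash
cat > mv.py <<'E'
from h import *
U=[.520,.0735,2.9515]; 
def dialpose(th,off,flip=True):
    """TCP pose; off = TCP height off panel along dial axis"""
    M,o=fr(*U); D=M@dialM(th); s=-1 if flip else 1
    p=M@PC+o+D[:,2]*off
    y=D[:,1]*(1 if flip else -1); z=-D[:,2]; x=np.cross(y,z)
    return p,np.c_[x,y,z]
def down(psi_y):
    y=np.array([np.cos(psi_y),np.sin(psi_y),0]); z=np.array([0,0,-1.]); return np.c_[np.cross(y,z),y,z]
def delta(p,Rm,p0=None,R0=None):
    if p0 is None:
        from station import ctrl
        o=ctrl.get_obs(); p0=o['tool_pos']; R0=R.from_rotvec(o['tool_rot']).as_matrix()
    d=R0.T@(np.asarray(p)-p0)*100; r=R.from_matrix(R0.T@Rm).as_rotvec()/np.deg2rad(5)
    return np.r_[d,r].round(2).tolist()
def st():
    from station import ctrl
    o=ctrl.get_obs(); print('t%.2f'%o['t'],'q',o['q'].round(3),'pos',o['tool_pos'].round(4),'F',o['contact_force'].round(1),'T',o['wrist_torque'].round(2),'op',round(o['opening'],4))
    return o
E
python3 - <<'E'
from mv import *
st()
for fl in (True,False):
    p,Rm=dialpose(.56,.10,fl); print(p,'psi',np.arctan2(Rm[1,1],Rm[0,1]))
p,Rm=dialpose(.56,.10)
print('up',delta([.30,-.3,.33],down(-1.6)))
print('over',delta([p[0],p[1],.30],down(-2.35)))
p1,_=dialpose(.56,.013); print(p1)
print('pre',delta(p,Rm,np.array([p[0],p[1],.30]),down(-2.35)))
E
```

```text
t0.10 q [-1.369  0.053  1.614 -0.     1.476 -0.119] pos [ 0.1969 -0.5925  0.1976] F [ 0.3 -0.6 -0.8] T [-0.   -0.02 -0.06] op 0.0852
[0.69479364 0.03986692 0.14160254] psi -2.2583066777283642
[0.69479364 0.03986692 0.14160254] psi 0.8832859758614292
up [19.01, -24.53, -13.19, -0.02, 0.0, 4.01]
over [67.19, -44.33, -10.15, -0.02, 0.01, 12.61]
[0.65207722 0.04808624 0.06625833]
pre [0.0, 0.0, 15.84, -3.26, -5.04, -0.33]
```

Request:
apply_moves(
  rows=[
    [3,-4,-8,0,0,1],
    [10,-12,-13,0,0,2.5],
    [19,-20,-13,0,0,4],
    [67.2,-44.3,-10.2,0,0,12.6],
    [67.2,-44.3,-10.2,0,0,12.6],
    [67.2,-44.3,-10.2,0,0,12.6],
    [67.2,-44.3,-10.2,0,0,12.6],
    [67.2,-44.3,-10.2,0,0,12.6],
    [67.2,-44.3,-10.2,0,0,12.6],
    [67.2,-44.3,-10.2,0,0,12.6],
    [67.2,-44.3,-10.2,0,0,12.6],
    [67.2,-44.3,-10.2,0,0,12.6],
    [67.2,-44.3,-10.2,0,0,12.6],
    [67.2,-44.3,-10.2,0,0,12.6],
    [67.2,-44.3,-10.2,0,0,12.6],
    [67.2,-44.3,-10.2,0,0,12.6],
    [67.2,-44.3,-10.2,0,0,12.6],
    [67.2,-44.3,-10.2,0,0,12.6],
  ],
  grip=0,
)

```text
t: 1.9
tool_pos: [0.6965, 0.0435, 0.2988]
tool_rot: [-2.907, 1.186, 0.005]
contact_force: [-0.8, 0.1, 0.1]
opening: 0.0855
```

Run:
```python
from mv import *
st()
p,Rm=dialpose(.56,.09)
print(delta(p,Rm))
```

```text
t1.90 q [-0.045  0.186  1.304  0.003  1.654  2.301] pos [0.6965 0.0435 0.2988] F [-0.8  0.1  0.1] T [-0.05  0.02  0.  ] op 0.0855
[-0.22, 0.67, 16.59, -3.26, -5.0, -0.27]
```

Request:
apply_moves(
  rows=[
    [-0.2,0.7,4,-1.2,-1.8,-0.1],
    [-0.2,0.7,9,-2.4,-3.6,-0.2],
    [-0.2,0.7,16.6,-3.26,-5.0,-0.27],
    [-0.2,0.7,16.6,-3.26,-5.0,-0.27],
    [-0.2,0.7,16.6,-3.26,-5.0,-0.27],
    [-0.2,0.7,16.6,-3.26,-5.0,-0.27],
  ],
)

```text
t: 2.5
tool_pos: [0.6894, 0.0405, 0.1318]
tool_rot: [2.74, -1.079, -0.778]
contact_force: [0.7, -0.7, 1.0]
opening: 0.0852
```

Run:
```python
from mv import *
from two import two
st()
for off in (.09,.013): print(delta(*dialpose(.56,off)))
a=cam('side','pics/s1.png')['color'];b=cam('top','pics/t1.png')['color']
p,Rm=dialpose(.56,.09)
L=[np.array([p,p-Rm[:,2]*-.1])]
two(L,a,b,(190,150,290,250),(190,130,260,230),4.6,'pics/v1.png')
```

```text
t2.50 q [-0.075  0.626  1.088  0.062  1.949  2.254] pos [0.6894 0.0405 0.1318] F [ 0.7 -0.7  1. ] T [-0.05 -0.21 -0.02] op 0.0852
[-0.04, -0.03, -0.12, 0.01, 0.01, -0.0]
[-0.03, -0.04, 7.58, 0.01, 0.01, -0.0]
```

View pics/v1.png

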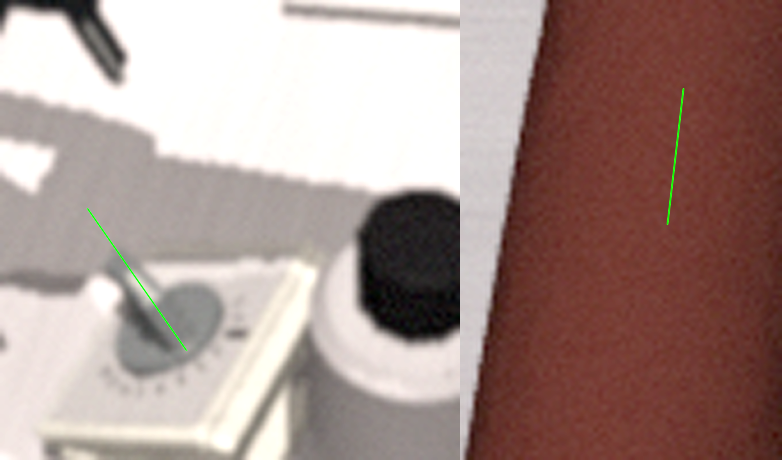

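View pics/s1.png

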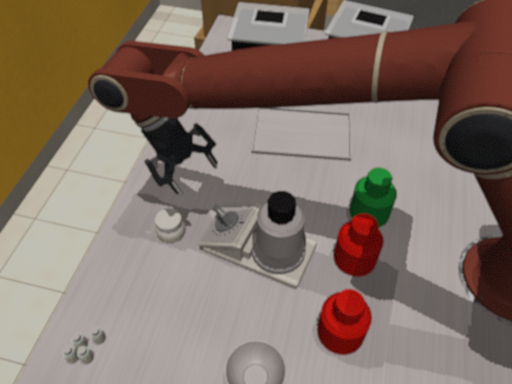

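Run:
```python
from mv import *
from two import two
o=st()
p=o['tool_pos'];Rm=R.from_rotvec(o['tool_rot']).as_matrix()
g=p-Rm[:,2]*.032
L=[np.array([p-Rm[:,2]*.1,p]),np.array([g-Rm[:,1]*.0425,g+Rm[:,1]*.0425]),np.array([p,p+Rm[:,0]*.03])]
a=cv2.imread('pics/s1.png')
overlay(a,'side',L,(130,100,260,220),5,'pics/v2.png')
```

```text
t2.60 q [-0.075  0.62   1.085  0.062  1.95   2.253] pos [0.6912 0.0406 0.1373] F [0.3 0.8 1.7] T [-0.05 -0.18  0.03] op 0.0854
```

View pics/v2.png

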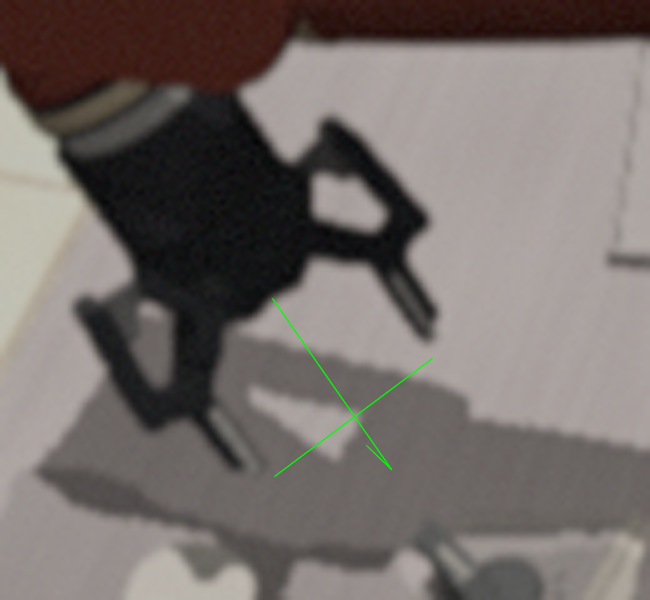

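Run:
```python
from mv import *
o=st()
a=cam('side','pics/s2.png')['color']
p=o['tool_pos'];Rm=R.from_rotvec(o['tool_rot']).as_matrix()
g=p-Rm[:,2]*.013
L=[np.array([p-Rm[:,2]*.1,p]),np.array([g-Rm[:,1]*.0425,g+Rm[:,1]*.0425]),np.array([p,p+Rm[:,0]*.03])]
overlay(a,'side',L,(130,100,260,220),5,'pics/v3.png')
o=st()
```

```text
t2.60 q [-0.075  0.62   1.085  0.062  1.95   2.253] pos [0.6912 0.0406 0.1373] F [0.3 0.8 1.7] T [-0.05 -0.18  0.03] op 0.0854
t2.65 q [-0.075  0.619  1.085  0.062  1.949  2.253] pos [0.6915 0.0406 0.1381] F [-0.4 -1.2  0.2] T [-0.04 -0.19 -0.05] op 0.0854
```

View pics/v3.png

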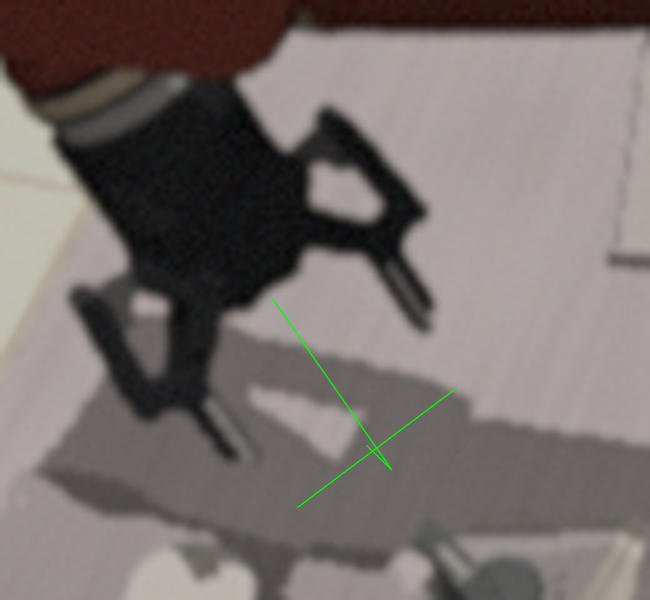

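Run:
```python
from mv import *
print(proj('side',[[0,0,0],[0,0,.3],[.6915,.0406,.138]]))
```

```text
[[510.79123865 278.92653201]
 [578.23729039 196.16750728]
 [207.59066843 193.25133293]]
```

Request:
apply_moves(
  rows=[
    [0,0,0,0,0,0],
    [0,0,0,0,0,0],
    [0,0,0,0,0,0],
  ],
)

```text
t: 2.95
tool_pos: [0.692, 0.0406, 0.1405]
tool_rot: [2.749, -1.081, -0.759]
contact_force: [0.2, -0.1, -0.7]
opening: 0.0855
```

Run:
```python
from mv import *
o=st()
a=cam('side','pics/s3.png')['color'];cam('top','pics/t3.png')
p=o['tool_pos'];Rm=R.from_rotvec(o['tool_rot']).as_matrix()
g=p-Rm[:,2]*.013
L=[np.array([p-Rm[:,2]*.1,p]),np.array([g-Rm[:,1]*.0425,g+Rm[:,1]*.0425]),np.array([p,p+Rm[:,0]*.03])]
overlay(a,'side',L,(130,100,260,220),5,'pics/v4.png')
o=st()
```

```text
t2.95 q [-0.074  0.616  1.084  0.061  1.949  2.253] pos [0.692  0.0406 0.1405] F [ 0.2 -0.1 -0.7] T [-0.04 -0.23  0.03] op 0.0855
t3.05 q [-0.075  0.618  1.085  0.061  1.949  2.254] pos [0.6915 0.0406 0.1388] F [-1.  -0.6  0.5] T [-0.03 -0.16  0.02] op 0.0854
```

View pics/v4.png

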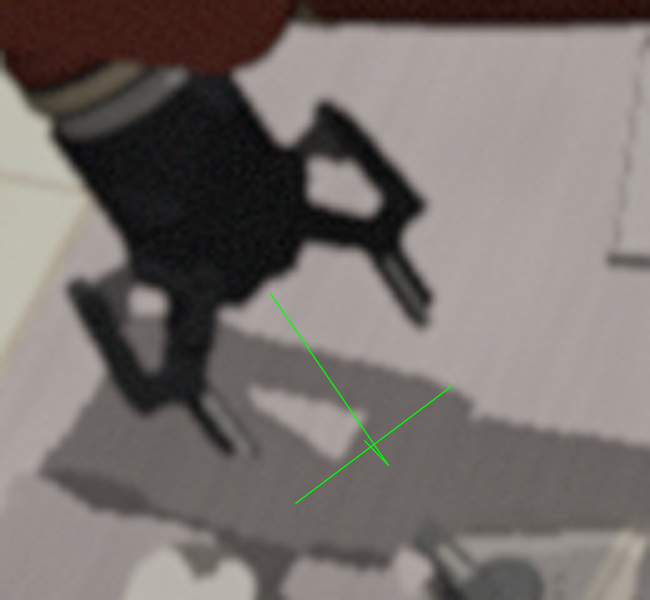

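View pics/t3.png

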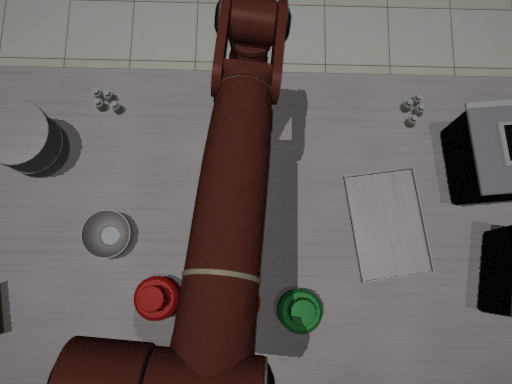

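Request:
apply_moves(
  rows=[
    [0,0,0,0,0,0],
    [0,0,0,0,0,0],
    [0,0,0,0,0,0],
    [0,0,0,0,0,0],
    [0,0,0,0,0,0],
    [0,0,0,0,0,0],
  ],
  grip=1,
  squeeze=40,
)

```text
t: 3.65
tool_pos: [0.6915, 0.0406, 0.1387]
tool_rot: [2.747, -1.08, -0.763]
contact_force: [0.5, 0.4, -0.5]
opening: 0.0
```

Run:
```python
from mv import *
o=st()
a=cam('side','pics/s4.png')['color']
p=o['tool_pos'];Rm=R.from_rotvec(o['tool_rot']).as_matrix()
L=[np.array([p-Rm[:,2]*.1,p]),np.array([p,p+Rm[:,0]*.03])]
overlay(a,'side',L,(130,100,260,220),5,'pics/v5.png')
```

```text
t3.65 q [-0.075  0.618  1.085  0.062  1.949  2.253] pos [0.6915 0.0406 0.1387] F [ 0.5  0.4 -0.5] T [-0.03 -0.28  0.01] op 0.0
```

View pics/v5.png

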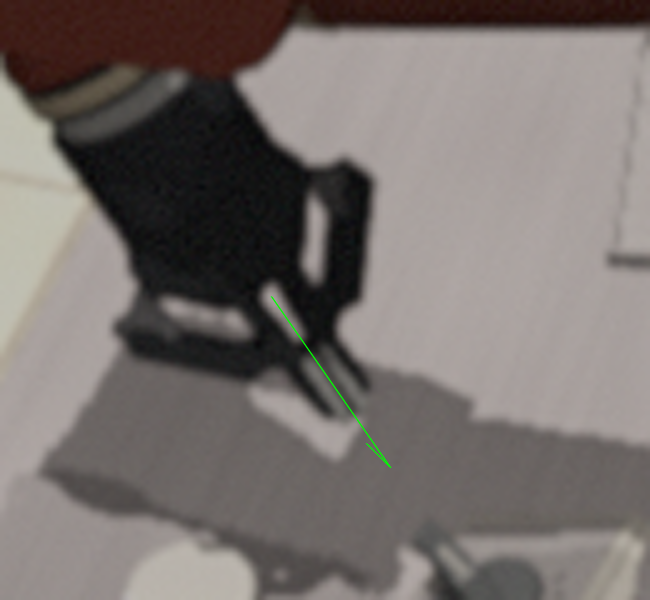

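Run:
```python
from mv import *
a=cv2.imread('pics/side0.png')
p=np.array([.19695,-.59242,.19744]);Rm=R.from_rotvec([-3.09917795e+00,-5.01508527e-01,1.56018795e-04]).as_matrix()
g=p-Rm[:,2]*.013
L=[np.array([p-Rm[:,2]*.1,p]),np.array([g-Rm[:,1]*.0425,g+Rm[:,1]*.0425]),np.array([p,p+Rm[:,0]*.03])]
overlay(a,'side',L,(400,0,512,80),6,'pics/v6.png')
# current: what world displacement fits
b=proj('side',[[.6915,.0406,.1387]])[0]; print(b)
tip=np.array([130+352/5,100+400/5])
Rc=R.from_rotvec([2.747,-1.08,-.763]).as_matrix()
for nm,d in (('z',[0,0,1]),('toolz',-Rc[:,2]),('x',[1,0,0]),('y',[0,1,0])):
    q=proj('side',[np.array([.6915,.0406,.1387])+.03*np.array(d)])[0]; print(nm,q-b,tip-b)
```

```text
[207.56835001 193.05098205]
z [-0.97783051 -8.77791556] [ -7.16835001 -13.05098205]
toolz [-6.87027384 -9.91197261] [ -7.16835001 -13.05098205]
x [-13.05670713  -2.71220582] [ -7.16835001 -13.05098205]
y [-4.3206579  10.54399655] [ -7.16835001 -13.05098205]
```

View pics/v6.png

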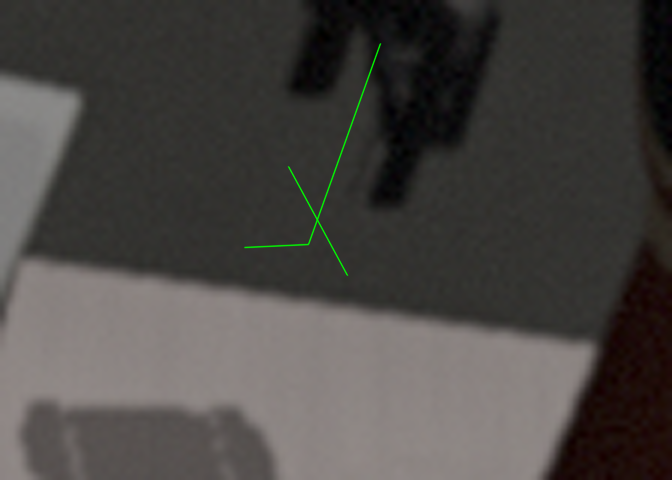

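Run:
```python
from mv import *
o=st(); print(delta(*dialpose(.56,.006)))
```

```text
t3.70 q [-0.075  0.618  1.085  0.061  1.949  2.253] pos [0.6915 0.0406 0.1388] F [-0.4  0.3 -0. ] T [-0.02 -0.21  0.11] op -0.0003
[0.06, -0.02, 8.99, -0.06, -0.09, 0.01]
```

Request:
apply_moves(
  rows=[
    [0,0,0,0,0,0],
    [0,0,0,0,0,0],
    [0,0,1,0,0,0],
    [0,0,4,0,0,0],
    [0,0,7,0,0,0],
    [0,0,9,0,0,0],
    [0,0,9,0,0,0],
    [0,0,9,0,0,0],
  ],
  grip=0,
)

```text
t: 4.5
tool_pos: [0.6478, 0.0491, 0.0602]
tool_rot: [2.746, -1.08, -0.764]
contact_force: [0.0, -0.1, 1.3]
opening: 0.0855
```

Run:
```python
from mv import *
o=st()
a=cam('side','pics/s5.png')['color']
p=o['tool_pos'];Rm=R.from_rotvec(o['tool_rot']).as_matrix()
p=p-.036*Rm[:,2]
g=p-Rm[:,2]*.013
L=[np.array([p-Rm[:,2]*.1,p]),np.array([g-Rm[:,1]*.0425,g+Rm[:,1]*.0425]),np.array([p,p+Rm[:,0]*.03])]
overlay(a,'side',L,(150,130,280,250),5,'pics/v7.png')
st();print(delta(*dialpose(.56,.006)))
```

```text
t4.50 q [-0.068  0.587  1.265  0.062  1.801  2.25 ] pos [0.6478 0.0491 0.0602] F [ 0.  -0.1  1.3] T [-0.03 -0.27 -0.01] op 0.0855
t4.55 q [-0.068  0.586  1.263  0.062  1.801  2.25 ] pos [0.6489 0.0489 0.0614] F [0.5 1.3 0.6] T [-0.08 -0.29 -0.02] op 0.0853
[0.05, -0.0, 0.11, -0.07, -0.11, 0.01]
```

View pics/v7.png

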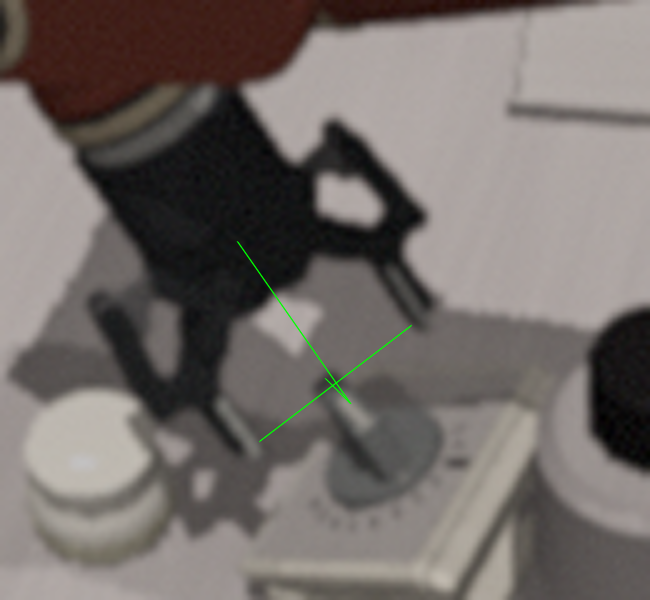

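Request:
apply_moves(
  rows=[
    [0,0,1.5,0,0,0],
    [0,0,3,0,0,0],
    [0,0,3,0,0,0],
    [0,0,3,0,0,0],
  ],
)

```text
t: 4.95
tool_pos: [0.6336, 0.0518, 0.0344]
tool_rot: [2.747, -1.08, -0.763]
contact_force: [0.2, -0.8, 0.6]
opening: 0.0853
```

Run:
```python
from mv import *
o=st()
a=cam('side','pics/s6.png')['color']
overlay(a,'side',[],(150,130,280,250),5,'pics/v8.png')
st();print(delta(*dialpose(.56,-.023)))
```

```text
t4.95 q [-0.066  0.583  1.317  0.062  1.752  2.25 ] pos [0.6336 0.0518 0.0344] F [ 0.2 -0.8  0.6] T [-0.05 -0.2  -0.01] op 0.0853
t5.00 q [-0.066  0.583  1.315  0.062  1.752  2.25 ] pos [0.6342 0.0517 0.035 ] F [-0.5  0.6 -0.2] T [-0.05 -0.23 -0.05] op 0.0851
[0.03, 0.01, -0.01, -0.07, -0.1, 0.01]
```

View pics/v8.png

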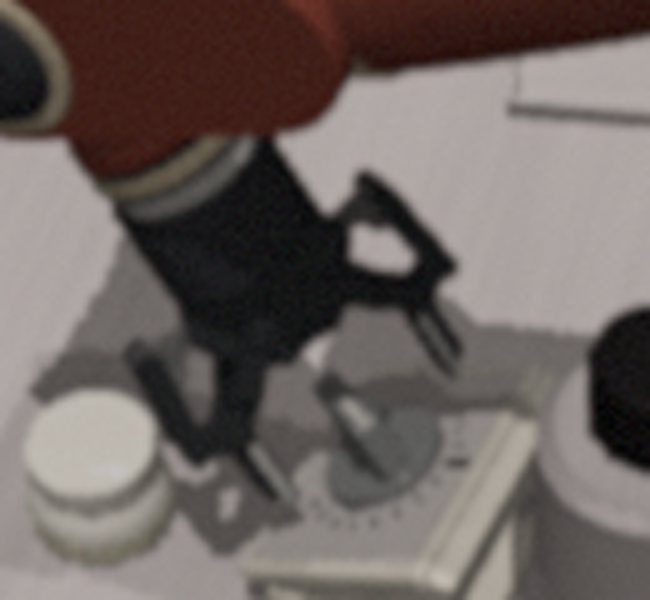

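Request:
apply_moves(
  rows=[
    [0,0,0,0,0,0],
    [0,0,0,0,0,0],
    [0,0,0,0,0,0],
    [0,0,0,0,0,0],
    [0,0,0,0,0,0],
    [0,0,0,0,0,0],
  ],
  grip=1,
  squeeze=25,
)

```text
t: 5.6
tool_pos: [0.6357, 0.0526, 0.0355]
tool_rot: [2.751, -1.081, -0.757]
contact_force: [5.2, 3.3, -0.1]
opening: 0.0133
```

Run:
```python
from mv import *
o=st()
a=cam('side','pics/s7.png')['color']
overlay(a,'side',[],(150,130,280,250),5,'pics/v9.png')
o=st();print(delta(*dialpose(.56,-.023)),delta(*dialpose(0,-.023)))
Rm=R.from_rotvec(o['tool_rot']).as_matrix(); print('F in tool',Rm.T@o['contact_force'])
```

```text
t5.60 q [-0.065  0.583  1.314  0.064  1.75   2.25 ] pos [0.6357 0.0526 0.0355] F [ 5.2  3.3 -0.1] T [ 0.08 -0.52 -0.09] op 0.0133
t5.65 q [-0.065  0.583  1.314  0.064  1.75   2.25 ] pos [0.6357 0.0525 0.0355] F [4.7 2.6 0.3] T [ 0.04 -0.54 -0.17] op 0.0135
[0.0, 0.15, 0.09, -0.11, -0.13, 0.02] [0.0, 0.15, 0.09, -0.07, -0.15, -6.4]
F in tool [ 1.06146787 -4.77818852 -2.29159599]
```

View pics/v9.png

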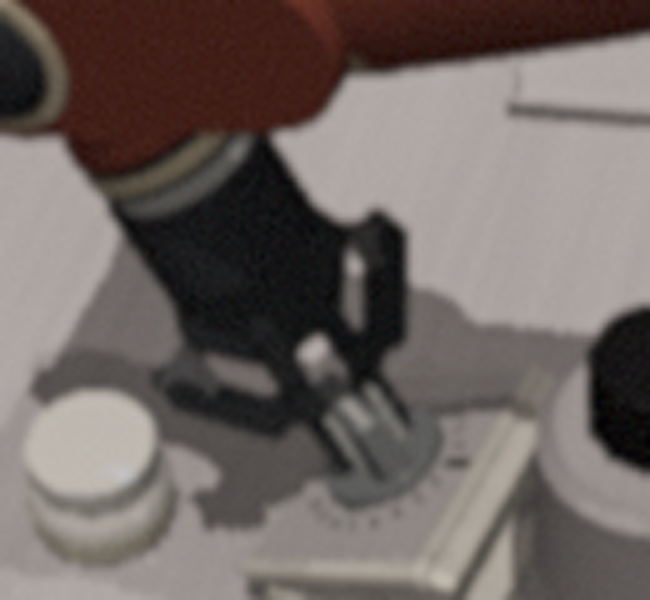

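Request:
apply_moves(
  rows=[
    [0,0,0,0,0,-1.6],
    [0,0,0,0,0,-3.2],
    [0,0,0,0,0,-4.8],
    [0,0,0,0,0,-6.4],
    [0,0,0,0,0,-6.4],
    [0,0,0,0,0,-6.4],
  ],
)

```text
t: 6.25
tool_pos: [0.6357, 0.0524, 0.0355]
tool_rot: [-2.98, 0.289, 0.776]
contact_force: [-0.2, -1.0, -0.3]
opening: 0.0132
```

Run:
```python
from mv import *
a=cam('side','pics/s8.png')['color']
overlay(a,'side',[],(200,170,270,240),8,'pics/v10.png')
o=st();print(delta(*dialpose(0,-.023)))
Rm=R.from_rotvec(o['tool_rot']).as_matrix(); print('F in tool',Rm.T@o['contact_force'])
```

```text
t6.30 q [-0.065  0.583  1.314  0.063  1.75   1.694] pos [0.6357 0.0524 0.0355] F [ 0.3 -0.7  0.4] T [-0.33 -0.02  0.17] op 0.0134
[-0.08, 0.11, 0.09, -0.02, -0.16, -0.03]
F in tool [ 0.19545278  0.66962187 -0.56614687]
```

View pics/v10.png

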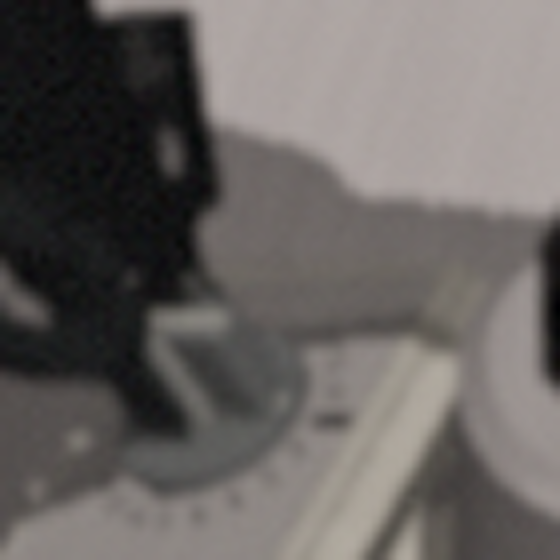

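Request:
apply_moves(
  rows=[
    [0,0,0,0,0,0],
    [0,0,0,0,0,0],
    [0,0,0,0,0,0],
    [0,0,-2,0,0,0],
    [0,0,-6,0,0,0],
    [0,0,-6.5,0,0,0],
    [0,0,-6.5,0,0,0],
  ],
  grip=0.3,
)

```text
t: 7.0
tool_pos: [0.6684, 0.0461, 0.094]
tool_rot: [-2.981, 0.289, 0.769]
contact_force: [-0.6, -1.0, -0.5]
opening: 0.06
```

Run:
```python
from mv import *
a=cam('side','pics/s9.png')['color']
st()
for dx in (0,):
  W=wires([.522,.073,2.9515],0.0); W=W[:1]+W[6:]
overlay(a,'side',[],(203,190,253,240),10,'pics/v11a.png');overlay(a,'side',W,(203,190,253,240),6,'pics/v11b.png')
x=cv2.imread('pics/v11a.png');y=cv2.imread('pics/v11b.png');y=cv2.copyMakeBorder(y,0,200,0,0,0);cv2.imwrite('pics/v11.png',np.clip(np.hstack([x,y])*1.6,0,255).astype(np.uint8))
```

```text
t7.05 q [-0.07   0.594  1.197  0.063  1.855  1.696] pos [0.667  0.0463 0.0923] F [-1.  -0.8 -0.7] T [-0.05 -0.26 -0.  ] op 0.0597
```

View pics/v11.png

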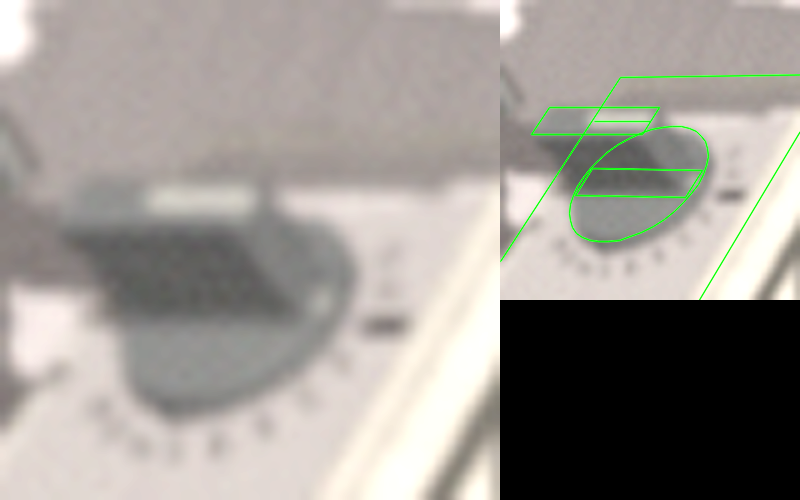

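Run:
```python
from mv import *
for u in ([.522,.073,2.9515],[.5215,.0755,2.9515],[.519,.0735,2.9515]):
    M,o=fr(*u)
    P=lambda th,r,z:proj('side',M@(PC+dialM(th)@np.array([r,0,z]))+o)[0].round(2)
    print(u,'mark r36,40',P(0,.036,0),P(0,.040,0),'ticks .3,.6,.9,1.2,-.3',[P(t,.038,0).tolist() for t in (.3,.6,.9,1.2,-.3)])
    for th in (-.1,-.05,0,.05,.1): print(th,P(th,.028,.008),P(th,.030,.008), 'dot-mark', P(th,.029,.008)-P(0,.039,0))
```

```text
[0.522, 0.073, 2.9515] mark r36,40 [239.27 222.64] [240.63 222.66] ticks .3,.6,.9,1.2,-.3 [[237.12, 226.35], [233.37, 229.71], [229.04, 232.41], [224.56, 234.18], [241.59, 218.97]]
-0.1 [235.41 219.26] [236.12 219.2 ] dot-mark [-4.53 -3.43]
-0.05 [235.16 219.71] [235.86 219.69] dot-mark [-4.78 -2.96]
0 [234.89 220.17] [235.57 220.18] dot-mark [-5.06 -2.49]
0.05 [234.6  220.63] [235.25 220.67] dot-mark [-5.37 -2.01]
0.1 [234.28 221.08] [234.91 221.16] dot-mark [-5.69 -1.54]
[0.5215, 0.0755, 2.9515] mark r36,40 [239.18 223.56] [240.55 223.59] ticks .3,.6,.9,1.2,-.3 [[237.03, 227.29], [233.27, 230.65], [228.94, 233.35], [224.45, 235.13], [241.51, 219.89]]
-0.1 [235.31 220.18] [236.03 220.12] dot-mark [-4.54 -3.44]
-0.05 [235.07 220.63] [235.76 220.61] dot-mark [-4.79 -2.97]
0 [234.8  221.09] [235.48 221.1 ] dot-mark [-5.07 -2.49]
0.05 [234.5  221.55] [235.16 221.6 ] dot-mark [-5.38 -2.02]
0.1 [234.19 222.01] [234.82 222.09] dot-mark [-5.71 -1.54]
[0.519, 0.0735, 2.9515] mark r36,40 [240.49 223.09] [241.86 223.12] ticks .3,.6,.9,1.2,-.3 [[238.35, 226.8], [234.6, 230.17], [230.27, 232.87], [225.78, 234.64], [242.82, 219.42]]
-0.1 [236.63 219.71] [237.34 219.65] dot-mark [-4.54 -3.43]
-0.05 [236.38 220.16] [237.08 220.14] dot-mark [-4.79 -2.96]
0 [236.11 220.62] [236.79 220.63] dot-mark [-5.07 -2.48]
0.05 [235.82 221.08] [236.48 221.12] dot-mark [-5.37 -2.01]
0.1 [235.5  221.53] [236.14 221.61] dot-mark [-5.7  -1.54]
```

Run:
```python
from mv import *
print(delta([.62,.06,.23],down(-1.6)),delta([.5207,.073,.20],down(-1.36)),delta([.5207,.073,.129],down(-1.36)))
```

```text
[-10.96, -0.45, -9.66, -0.48, 5.81, -1.84] [-18.23, 0.18, -2.17, -1.18, 5.74, -4.53] [-14.77, 0.19, 4.03, -1.18, 5.74, -4.53]
```

Request:
apply_moves(
  rows=[
    [0,0,-4,0,0,0],
    [-3,0,-8,0,1.5,-0.4],
    [-11,-0.4,-9.7,-0.5,5.8,-1.8],
    [-11,-0.4,-9.7,-0.5,5.8,-1.8],
    [-11,-0.4,-9.7,-0.5,5.8,-1.8],
    [-18.2,0.2,-4.2,-1.18,5.74,-4.5],
    [-18.2,0.2,-2.2,-1.18,5.74,-4.53],
    [-18.2,0.2,-2.2,-1.18,5.74,-4.53],
    [-18.2,0.2,-2.2,-1.18,5.74,-4.53],
    [-18.2,0.2,-2.2,-1.18,5.74,-4.53],
    [-18.2,0.2,-2.2,-1.18,5.74,-4.53],
  ],
  grip=0,
)

```text
t: 8.15
tool_pos: [0.523, 0.0725, 0.2015]
tool_rot: [-3.124, -0.33, -0.003]
contact_force: [-0.0, -0.1, -0.1]
opening: 0.0854
```

Run:
```python
from mv import *
o=st()
print(delta([.5207,.073,.129],down(-1.36)))
a=cam('side','pics/s10.png')['color']
o=st()
p=o['tool_pos'];Rm=R.from_rotvec(o['tool_rot']).as_matrix()
p=p-.036*Rm[:,2]
g=p-Rm[:,2]*.013
L=[np.array([p-Rm[:,2]*.1,p]),np.array([g-Rm[:,1]*.0425,g+Rm[:,1]*.0425]),np.array([p,p+Rm[:,0]*.03])]
overlay(a,'side',L,(220,100,350,220),5,'pics/v12.png')
```

```text
t8.15 q [-0.003 -0.185  1.835  0.     1.49   1.357] pos [0.523  0.0725 0.2015] F [-0.  -0.1 -0.1] T [-0.    0.01 -0.04] op 0.0854
[-0.23, -0.09, 7.24, 0.0, -0.02, -0.01]
t8.20 q [-0.003 -0.185  1.835  0.     1.49   1.357] pos [0.523  0.0725 0.2014] F [-0.1 -0.6  0.2] T [ 0.03 -0.01 -0.03] op 0.0854
```

View pics/v12.png

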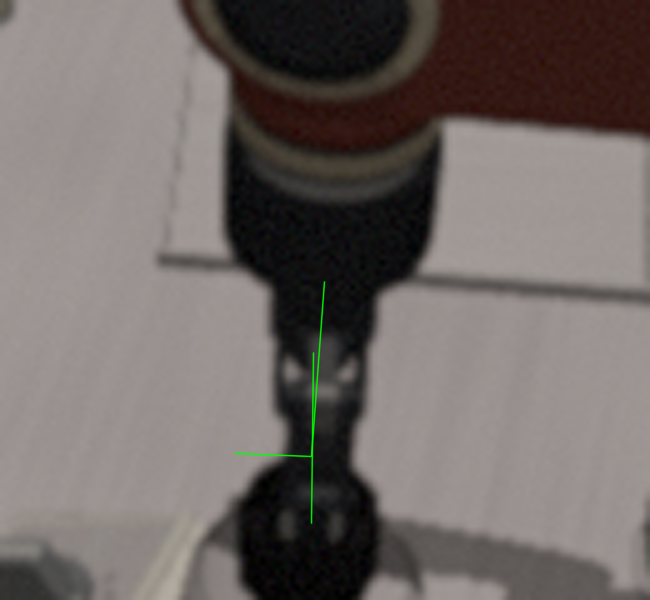

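Request:
apply_moves(
  rows=[
    [-0.2,-0.1,3,0,0,0],
    [-0.2,-0.1,6,0,0,0],
    [-0.2,-0.1,7.2,0,0,0],
    [-0.2,-0.1,7.2,0,0,0],
    [-0.2,-0.1,7.2,0,0,0],
  ],
)

```text
t: 8.7
tool_pos: [0.5221, 0.073, 0.1306]
tool_rot: [3.124, 0.329, 0.005]
contact_force: [0.4, -0.4, 0.4]
opening: 0.0856
```

Run:
```python
from mv import *
o=st()
a=cam('side','pics/s11.png')['color']
overlay(a,'side',[],(220,140,350,260),5,'pics/v13.png')
```

```text
t8.70 q [-0.002 -0.133  1.909  0.     1.363  1.358] pos [0.5221 0.073  0.1306] F [ 0.4 -0.4  0.4] T [0.03 0.05 0.02] op 0.0856
```

View pics/v13.png

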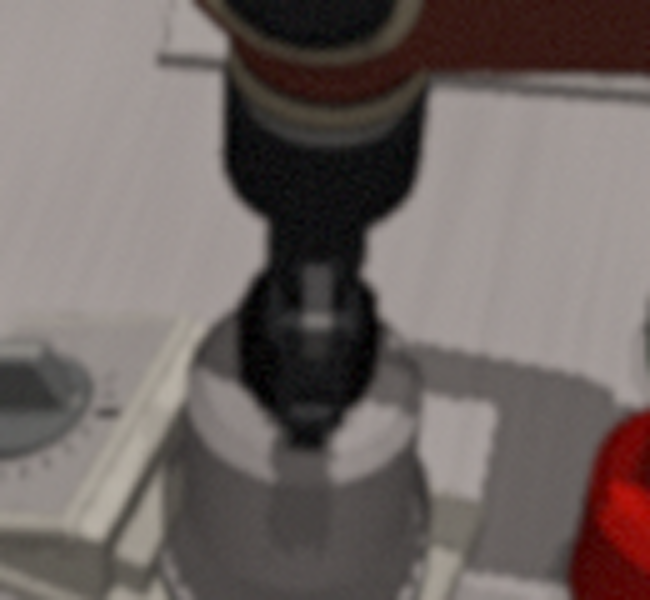

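Request:
apply_moves(
  rows=[
    [0,0,0,0,0,0],
    [0,0,0,0,0,0],
    [0,0,0,0,0,0],
    [0,0,0,0,0,0],
  ],
  grip=1,
  squeeze=60,
)

```text
t: 9.15
tool_pos: [0.5237, 0.0733, 0.1333]
tool_rot: [3.124, 0.33, 0.013]
contact_force: [-0.1, 2.2, 5.9]
opening: 0.0549
```

Run:
```python
from mv import *
o=st()
```

```text
t9.15 q [-2.000e-03 -1.360e-01  1.907e+00  1.000e-03  1.363e+00  1.358e+00] pos [0.5237 0.0733 0.1333] F [-0.1  2.2  5.9] T [ 0.   -0.01 -0.04] op 0.0549
```

Request:
apply_moves(
  rows=[
    [-0.1,0,0,0,0,-1.6],
    [-0.1,0,-0.05,0,0,-3.2],
    [-0.1,0,-0.1,0,0,-4.8],
    [-0.1,0,-0.15,0,0,-6.4],
    [-0.1,0,-0.17,0,0,-8],
    [-0.1,0,-0.17,0,0,-8],
  ],
)

```text
t: 9.75
tool_pos: [0.5227, 0.0733, 0.1347]
tool_rot: [2.821, 1.377, 0.012]
contact_force: [0.2, 0.9, -1.8]
opening: 0.0547
```

Run:
```python
from mv import *
o=st()
a=cam('side','pics/s12.png')['color']
overlay(a,'side',[],(220,140,350,260),5,'pics/v14.png')
```

```text
t9.75 q [-2.000e-03 -1.400e-01  1.908e+00  1.000e-03  1.365e+00  6.600e-01] pos [0.5227 0.0733 0.1347] F [ 0.2  0.9 -1.8] T [ 0.23 -0.25  0.09] op 0.0547
```

View pics/v14.png

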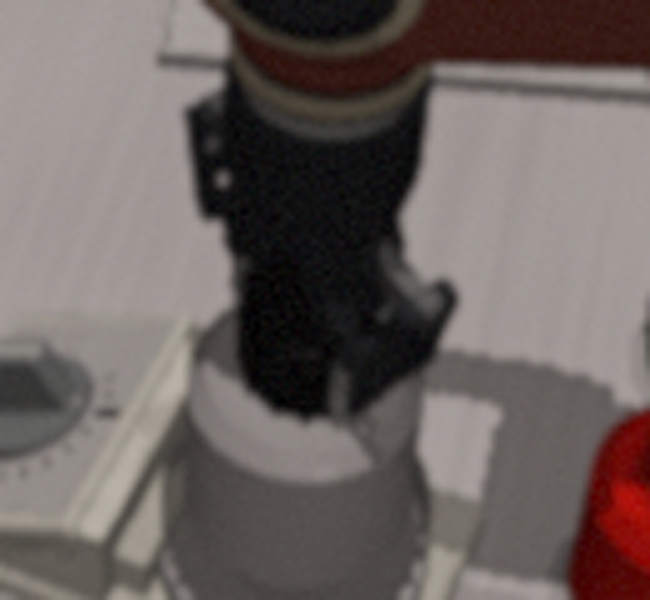

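Request:
apply_moves(
  rows=[
    [0,0,-0.03,0,0,-1.7],
    [0,0,-0.07,0,0,-3.4],
    [0,0,-0.1,0,0,-5.1],
    [0,0,-0.14,0,0,-6.8],
    [0,0,-0.18,0,0,-8.5],
    [0,0,-0.22,0,0,-10.2],
    [0,0,-0.26,0,0,-11.9],
    [0,0,-0.29,0,0,-13.6],
    [0,0,-0.33,0,0,-15.3],
    [0,0,-0.37,0,0,-17],
    [0,0,-0.4,0,0,-18.7],
    [0,0,-0.44,0,0,-20.4],
    [0,0,-0.48,0,0,-22.1],
    [0,0,-0.51,0,0,-23.6],
    [0,0,-0.51,0,0,-23.6],
  ],
)

```text
t: 11.3
tool_pos: [0.5211, 0.0737, 0.1398]
tool_rot: [0.279, 3.125, 0.003]
contact_force: [-4.6, 1.5, 4.6]
opening: 0.0548
```

Run:
```python
from mv import *
o=st()
```

```text
t11.30 q [-0.002 -0.145  1.904  0.002  1.378 -1.395] pos [0.5211 0.0737 0.1398] F [-4.6  1.5  4.6] T [0.5  1.35 0.13] op 0.0548
```

Request:
apply_moves(
  rows=[
    [0,0,0,0,0,0],
    [0,0,0,0,0,0],
    [0,0,0,0,0,1.7],
    [0,0,0,0,0,3.4],
    [0,0,0,0,0,5.1],
    [0,0,0,0,0,6.8],
    [0,0,0,0,0,8.5],
    [0,0,0,0,0,10.2],
    [0,0,0,0,0,11.9],
    [0,0,0,0,0,13.6],
    [0,0,0,0,0,15.3],
    [0,0,0,0,0,17],
    [0,0,0,0,0,18.7],
    [0,0,0,0,0,20.4],
    [0,0,0,0,0,22.1],
    [0,0,0,0,0,23.8],
    [0,0,0,0,0,25.5],
    [0,0,0,0,0,27.2],
    [0,0,0,0,0,28.9],
    [0,0,0,0,0,28.9],
  ],
  grip=0,
)

```text
t: 13.3
tool_pos: [0.5216, 0.0733, 0.1398]
tool_rot: [3.066, 0.685, 0.008]
contact_force: [-0.5, -0.6, 0.6]
opening: 0.0852
```

Run:
```python
from mv import *
o=st()
print(delta([.5211,.0735,.137],down(-1.36)))
a=cam('side','pics/s13.png')['color']
overlay(a,'side',[],(220,140,350,260),5,'pics/v15.png')
```

```text
t13.30 q [-2.000e-03 -1.450e-01  1.904e+00  1.000e-03  1.378e+00  1.129e+00] pos [0.5216 0.0733 0.1398] F [-0.5 -0.6  0.6] T [-0.05  0.05 -0.04] op 0.0852
[-0.04, -0.03, 0.28, 0.01, -0.06, 2.62]
```

View pics/v15.png

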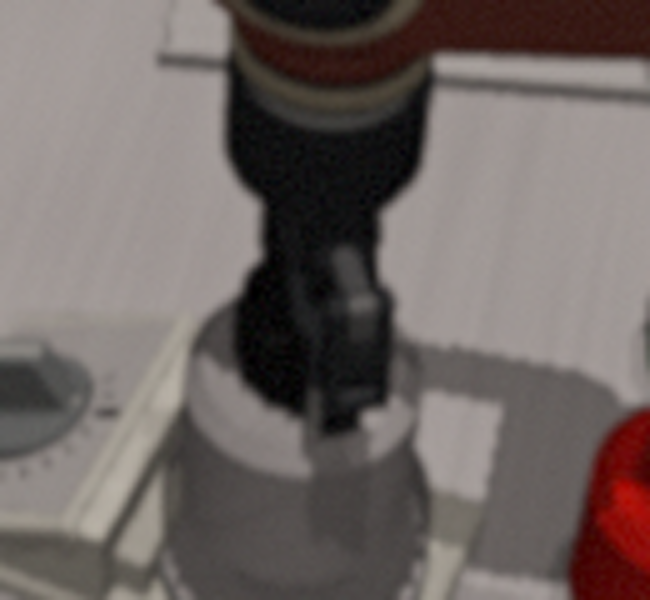

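Request:
apply_moves(
  rows=[
    [0,0,0,0,0,0],
    [0,0,0,0,0,0],
    [0,0,0,0,0,0],
    [0,0,0,0,0,0],
    [0,0,-0.05,0,0,-1.7],
    [0,0,-0.08,0,0,-3.4],
    [0,0,-0.12,0,0,-5.1],
    [0,0,-0.16,0,0,-6.8],
    [0,0,-0.2,0,0,-8.5],
    [0,0,-0.23,0,0,-10.2],
    [0,0,-0.27,0,0,-11.9],
    [0,0,-0.31,0,0,-13.6],
    [0,0,-0.34,0,0,-15.3],
    [0,0,-0.38,0,0,-17],
    [0,0,-0.42,0,0,-18.7],
    [0,0,-0.46,0,0,-20.4],
    [0,0,-0.5,0,0,-22.1],
    [0,0,-0.53,0,0,-23.8],
    [0,0,-0.57,0,0,-25.5],
    [0,0,-0.6,0,0,-27.2],
  ],
  grip=1,
)

```text
t: 15.35
tool_pos: [0.522, 0.0737, 0.1462]
tool_rot: [0.498, 3.095, 0.005]
contact_force: [2.5, 1.0, 0.9]
opening: 0.0553
```

Run:
```python
from mv import *
o=st()
a=cam('side','pics/s14.png')['color']
overlay(a,'side',[],(220,140,350,260),5,'pics/v16.png')
```

```text
t15.35 q [-0.002 -0.15   1.898  0.002  1.388 -1.254] pos [0.522  0.0737 0.1462] F [2.5 1.  0.9] T [ 0.4  -0.33 -0.07] op 0.0553
```

View pics/v16.png

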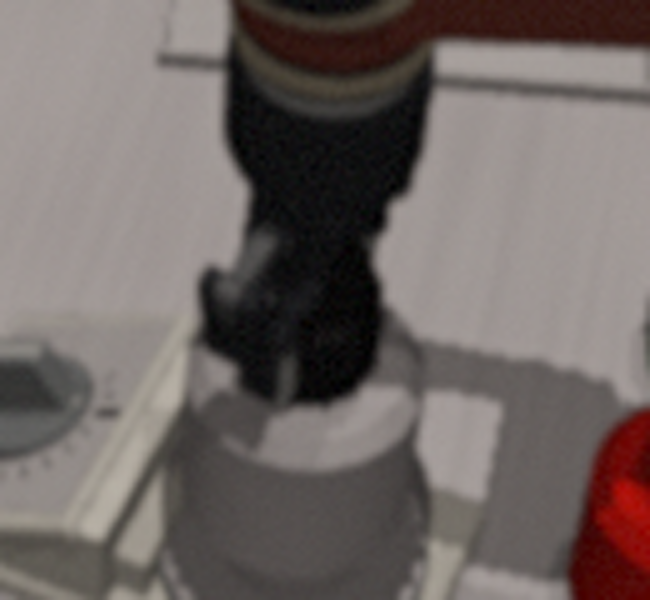

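Request:
apply_moves(
  rows=[
    [0,0,-0.05,0,0,-1.7],
    [0,0,-0.08,0,0,-3.4],
    [0,0,-0.12,0,0,-5.1],
    [0,0,-0.16,0,0,-6.8],
    [0,0,-0.3,0,0,-6.8],
    [0,0,-0.5,0,0,-6.8],
    [0,0,-0.7,0,0,-6.8],
    [0,0,-0.7,0,0,-6.8],
  ],
)

```text
t: 16.2
tool_pos: [0.5219, 0.0735, 0.1531]
tool_rot: [-0.432, 3.105, 0.001]
contact_force: [-1.2, 0.5, -3.2]
opening: 0.0549
```

Run:
```python
from mv import *
o=st()
```

```text
t16.20 q [-0.002 -0.156  1.891  0.002  1.401 -1.85 ] pos [0.5219 0.0735 0.1531] F [-1.2  0.5 -3.2] T [ 0.01 -0.01  0.06] op 0.0549
```

Request:
apply_moves(
  rows=[
    [0,0,-1,0,0,0],
    [0,0,-3,0,0,0],
    [0,0,-6,0,0,0],
    [0,0,-9,0,0,0],
    [0,0,-11.5,0,0,0],
    [0,0,-11.5,0,0,0],
  ],
)

```text
t: 16.8
tool_pos: [0.5235, 0.0734, 0.274]
tool_rot: [-0.43, 3.096, -0.001]
contact_force: [1.4, 0.2, -2.6]
opening: 0.0547
```

Run:
```python
from mv import *
o=st()
a=cam('side','pics/s15.png')['color']
cam('top','pics/t15.png')
```

```text
t16.80 q [-0.003 -0.225  1.75   0.002  1.601 -1.849] pos [0.5235 0.0734 0.274 ] F [ 1.4  0.2 -2.6] T [ 0.   -0.04 -0.03] op 0.0547
```

View pics/s15.png

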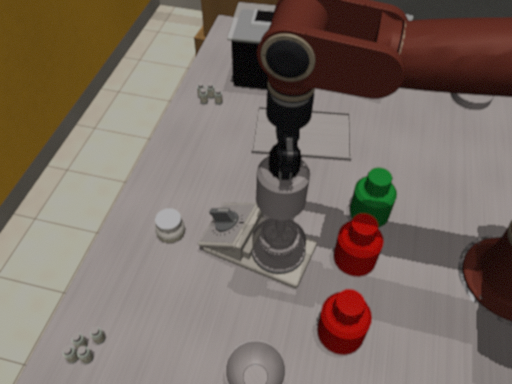

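View pics/t15.png

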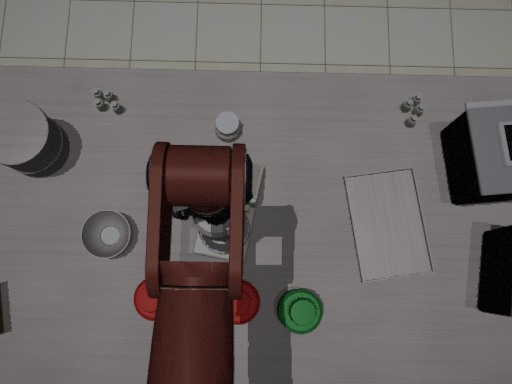

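Run:
```python
from mv import *
a=cv2.imread('pics/side0.png');b=cv2.imread('pics/top0.png')
def W(c,y):
    M,o=fr(c[0],c[1],y); 
    return [np.array([[sx*.135,sy*.09,z] for sx,sy in((1,1),(-1,1),(-1,-1),(1,-1),(1,1))])@M.T+o for z in (.012,0)]+[(circ(.05,.004)+[.065,0,0])@M.T+o,(circ(.025,.004)-[.068,0,0])@M.T+o]
w=W((.540,-.330),.154)
overlay(a,'side',w,(240,95,365,170),6,'pics/tr_s.png');overlay(b,'top',w,(330,155,445,295),4,'pics/tr_t.png')
for n in 'st':
    I=cv2.imread(f'pics/tr_{n}.png'); cv2.imwrite(f'pics/tr_{n}.png',np.clip(I*1.5,0,255).astype(np.uint8))
```

View pics/tr_s.png

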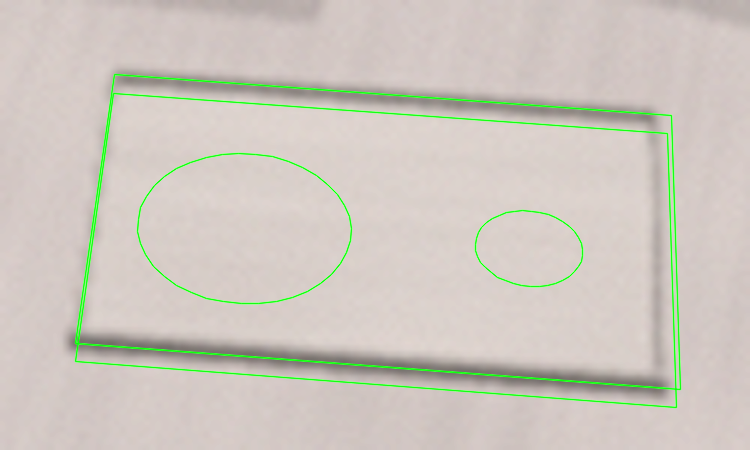

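View pics/tr_t.png

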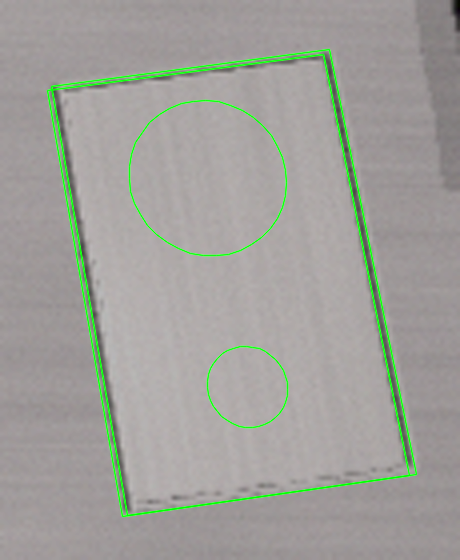

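Run:
```python
from mv import *
o=st()
print(delta([.605,-.3205,.27],down(1.2)),delta([.605,-.3205,.073],down(1.2)))
```

```text
t16.90 q [-0.003 -0.223  1.757  0.002  1.6   -1.849] pos [0.5212 0.0733 0.2683] F [ 0.4  0.1 -3.6] T [ 0.01 -0.03 -0.  ] op 0.0547
[2.67, -40.17, -0.17, 0.02, 0.08, 7.41] [2.81, -40.16, 19.53, 0.02, 0.08, 7.41]
```

Request:
apply_moves(
  rows=[
    [0.2,-3,-0.2,0,0,0.6],
    [0.5,-7,-0.2,0,0,1.4],
    [0.9,-11.5,-0.2,0,0,2.2],
    [1.2,-16,-0.2,0,0,3],
    [1.5,-20.5,-0.2,0,0,3.8],
    [1.8,-25,-0.2,0,0,4.6],
    [2.1,-29.5,-0.2,0,0,5.4],
    [2.4,-34,-0.2,0,0,6.2],
    [2.7,-38,-0.2,0,0,7],
    [2.7,-40.2,-0.2,0,0,7.4],
    [2.7,-40.2,2,0,0,7.4],
    [2.7,-40.2,5,0,0,7.4],
    [2.7,-40.2,8,0,0,7.4],
    [2.7,-40.2,11,0,0,7.4],
    [2.7,-40.2,13,0,0,7.4],
    [2.7,-40.2,13,0,0,7.4],
  ],
)

```text
t: 18.5
tool_pos: [0.6017, -0.3179, 0.13]
tool_rot: [-0.577, -3.083, -0.013]
contact_force: [-0.7, 0.2, -4.6]
opening: 0.0551
```

Run:
```python
from mv import *
o=st()
print(delta([.605,-.3205,.073],down(1.2)))
a=cam('side','pics/s16.png')['color'];b=cam('top','pics/t16.png')['color']
M,oo=fr(.541,-.331,.154)
overlay(a,'side',[(circ(.05,.004)+[.065,0,0])@M.T+oo],(235,40,365,170),4,'pics/x1.png')
W=[x for x in wires([.5205,.0735,2.9515],0.0,lid=False)]
overlay(b,'top',W,(190,150,270,280),5,'pics/x2.png')
x=cv2.imread('pics/x1.png');y=cv2.imread('pics/x2.png')[:600,:280]
overlay(b,'top',[],(206,150,256,200),10,'pics/x3.png')
```

```text
t18.50 q [-0.598  0.233  1.53   0.005  1.386 -1.799] pos [ 0.6017 -0.3179  0.13  ] F [-0.7  0.2 -4.6] T [-0.04  0.07  0.05] op 0.0551
[-0.44, -0.16, 5.7, 0.08, -0.08, 0.01]
```

View pics/x1.png

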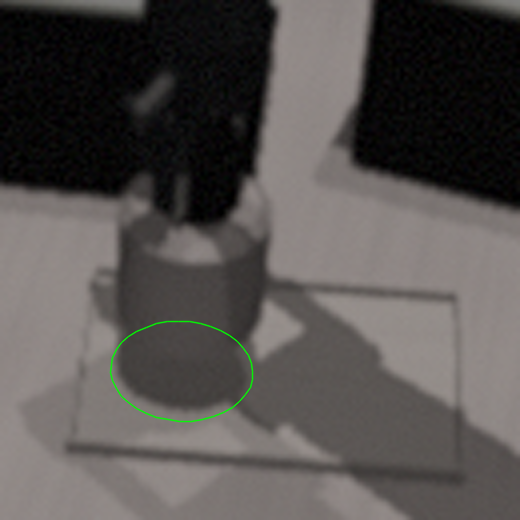

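View pics/x3.png

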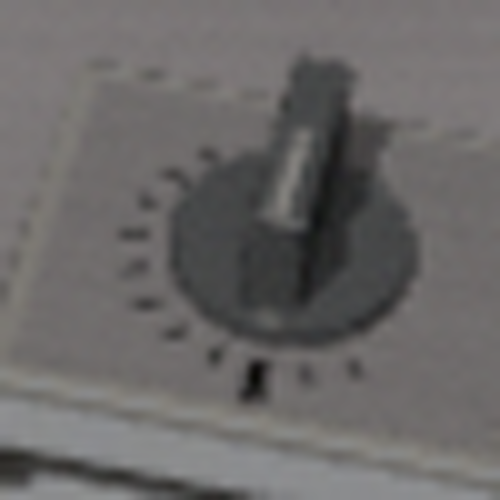

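View pics/x2.png

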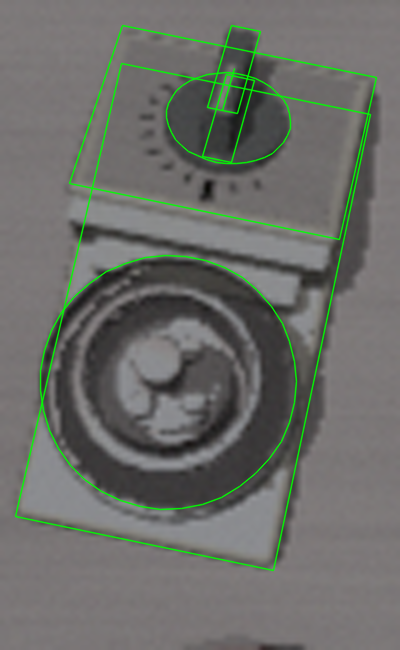

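Run:
```python
from mv import *
M,o=fr(.519,.0735,2.9515)
P=lambda th,r,z:proj('top',M@(PC+dialM(th)@np.array([r,0,z]))+o)[0]
for th in (-.1,-.05,0,.05,.1): print(th,(P(th,.029,.008)-P(0,.040,0)).round(2),(P(th,.028,.042)-P(th,-.028,.042)).round(2), (P(0,.044,0)-P(0,.036,0)).round(2))
```

```text
-0.1 [ 2.4  -5.38] [-2.38 16.82] [-0.69  2.44]
-0.05 [ 1.8  -5.47] [-3.56 16.64] [-0.69  2.44]
0 [ 1.2  -5.58] [-4.73 16.42] [-0.69  2.44]
0.05 [ 0.6  -5.71] [-5.88 16.16] [-0.69  2.44]
0.1 [ 0.02 -5.87] [-7.02 15.86] [-0.69  2.44]
```

Request:
apply_moves(
  rows=[
    [-0.4,-0.1,1.5,0,0,0],
    [-0.4,-0.1,3,0,0,0],
    [-0.4,-0.1,4.4,0,0,0],
    [-0.4,-0.1,5.2,0,0,0],
    [-0.4,-0.1,5.6,0,0,0],
    [-0.4,-0.1,5.8,0,0,0],
    [-0.4,-0.1,5.8,0,0,0],
  ],
)

```text
t: 19.3
tool_pos: [0.6085, -0.3222, 0.0784]
tool_rot: [0.577, 3.084, 0.007]
contact_force: [0.6, -0.5, -3.0]
opening: 0.055
```

Run:
```python
from mv import *
o=st()
print(delta([.605,-.3205,.067],down(1.2)))
```

```text
t19.30 q [-0.597  0.29   1.553  0.006  1.297 -1.8  ] pos [ 0.6085 -0.3222  0.0784] F [ 0.6 -0.5 -3. ] T [0.   0.03 0.05] op 0.055
[0.39, 0.03, 1.14, 0.06, 0.03, 0.01]
```

Request:
apply_moves(
  rows=[
    [0.3,0,0.4,0,0,0],
    [0.3,0,0.6,0,0,0],
    [0.3,0,0.8,0,0,0],
    [0.3,0,1.0,0,0,0],
    [0.3,0,1.1,0,0,0],
  ],
)

```text
t: 19.8
tool_pos: [0.6061, -0.3212, 0.068]
tool_rot: [0.577, 3.084, 0.006]
contact_force: [0.1, 1.5, 0.6]
opening: 0.055
```

Run:
```python
from mv import *
o=st()
print(delta([.605,-.3205,.067],down(1.2)))
```

```text
t19.80 q [-0.598  0.295  1.566  0.006  1.279 -1.801] pos [ 0.6061 -0.3212  0.068 ] F [0.1 1.5 0.6] T [ 0.11  0.17 -0.04] op 0.055
[0.13, 0.03, 0.1, 0.05, 0.04, 0.01]
```

Request:
apply_moves(
  rows=[
    [0,0,0.2,0,0,0],
    [0,0,0.25,0,0,0],
  ],
)

```text
t: 20.0
tool_pos: [0.6068, -0.3214, 0.0679]
tool_rot: [0.577, 3.083, 0.006]
contact_force: [-2.9, 3.4, 7.2]
opening: 0.0545
```

Run:
```python
from mv import *
o=st()
a=cam('side','pics/s17.png')['color']
M,oo=fr(o['tool_pos'][0],o['tool_pos'][1],0)
overlay(a,'side',[circ(.05,.004)@M.T+oo],(235,40,365,170),4,'pics/x4.png')
```

```text
t20.00 q [-0.598  0.296  1.565  0.006  1.278 -1.8  ] pos [ 0.6068 -0.3214  0.0679] F [-2.9  3.4  7.2] T [ 0.43  0.85 -0.16] op 0.0545
```

View pics/x4.png

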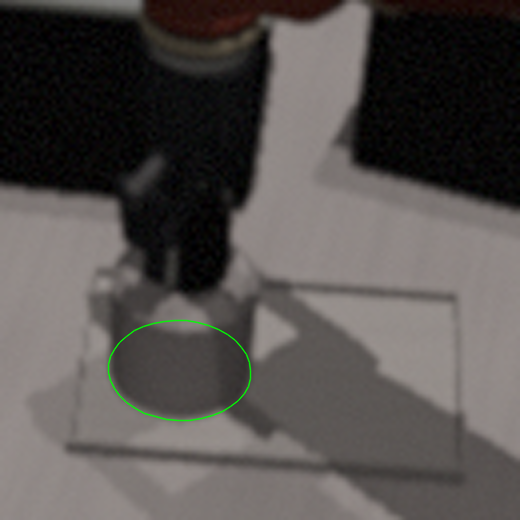

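Request:
apply_moves(
  rows=[
    [0,0,0,0,0,0],
    [0,0,0,0,0,0],
    [0,0,0,0,0,0],
    [0,0,0,0,0,0],
    [0,0,-2,0,0,0],
    [0,0,-5,0,0,0],
    [0,0,-9,0,0,0],
    [0,0,-13,0,0,0],
    [0,0,-16,0,0,0],
  ],
  grip=0,
)

```text
t: 20.95
tool_pos: [0.6063, -0.3222, 0.231]
tool_rot: [0.576, 3.08, 0.004]
contact_force: [1.3, -0.4, 0.4]
opening: 0.0853
```

Run:
```python
from mv import *
o=st()
a=cam('side','pics/s18.png')['color'];b=cam('top','pics/t18.png')['color']
st()
overlay(a,'side',[circ(.025,.153)+[.5205,.0735,0],circ(.011,.153)+[.5205,.0735,0]],(235,190,320,290),7,'pics/x5.png')
overlay(b,'top',[circ(.011,.153)+[.5205,.0735,0],circ(.033,.1)+[.5205,.0735,0]],(185,190,255,260),8,'pics/x6.png')
```

```text
t20.95 q [-0.599  0.174  1.428  0.005  1.533 -1.8  ] pos [ 0.6063 -0.3222  0.231 ] F [ 1.3 -0.4  0.4] T [ 0.01 -0.02  0.02] op 0.0853
t21.05 q [-0.599  0.172  1.424  0.005  1.531 -1.8  ] pos [ 0.6083 -0.3235  0.2351] F [ 0.1 -0.2  1. ] T [-0.07  0.05 -0.01] op 0.0855
```

View pics/s18.png

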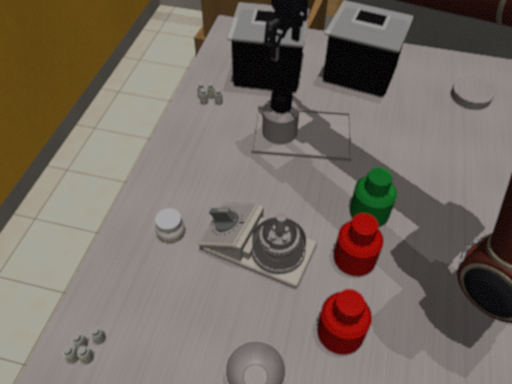

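View pics/x5.png

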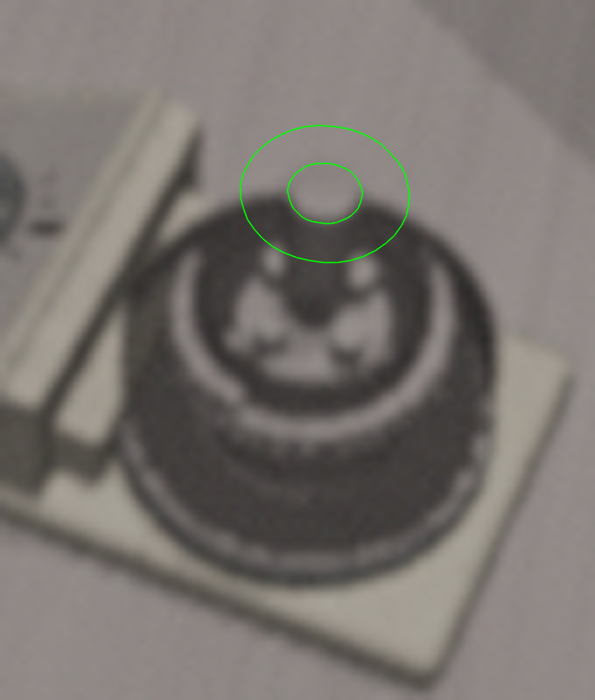

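View pics/x6.png

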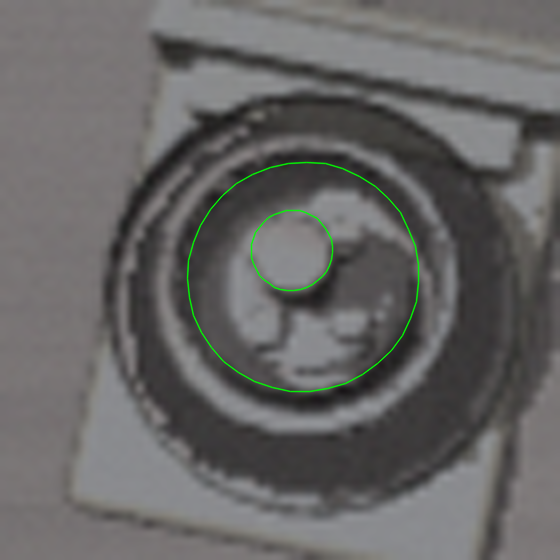

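Run:
```python
from mv import *
o=st()
print(delta([.5205,.0735,.22],down(1.36)),delta([.5205,.0735,.15],down(1.36)))
```

```text
t21.05 q [-0.599  0.172  1.424  0.005  1.531 -1.8  ] pos [ 0.6083 -0.3235  0.2351] F [ 0.1 -0.2  1. ] T [-0.07  0.05 -0.01] op 0.0855
[22.56, 33.84, 1.23, 0.01, 0.18, -1.82] [22.67, 33.83, 8.23, 0.01, 0.18, -1.82]
```

Request:
apply_moves(
  rows=[
    [2.5,3.7,0,0,0,-0.2],
    [5,7.5,0,0,0,-0.4],
    [7.5,11.2,0,0,0,-0.6],
    [10,15,0,0,0.1,-0.8],
    [12.5,18.7,0,0,0.1,-1],
    [15,22.5,0,0,0.1,-1.2],
    [17.5,26.2,0,0,0.1,-1.4],
    [20,30,0.5,0,0.2,-1.6],
    [22.6,33.8,1.2,0,0.2,-1.8],
    [22.6,33.8,1.2,0,0.2,-1.8],
    [22.6,33.8,3.2,0,0.2,-1.8],
    [22.6,33.8,6.2,0,0.2,-1.8],
    [22.6,33.8,8.2,0,0.2,-1.8],
    [22.6,33.8,8.2,0,0.2,-1.8],
    [22.6,33.8,8.2,0,0.2,-1.8],
  ],
)

```text
t: 22.55
tool_pos: [0.5208, 0.0725, 0.1497]
tool_rot: [-0.334, -3.121, -0.001]
contact_force: [-0.9, 0.0, 0.1]
opening: 0.0853
```

Run:
```python
from mv import *
o=st()
print(delta([.5205,.0735,.080],down(1.36)))
a=cam('side','pics/s19.png')['color']
overlay(a,'side',[],(220,130,340,250),5,'pics/x7.png')
```

```text
t22.55 q [-4.000e-03 -1.490e-01  1.891e+00  1.000e-03  1.403e+00 -1.361e+00] pos [0.5208 0.0725 0.1497] F [-0.9  0.   0.1] T [-0.03 -0.01  0.01] op 0.0853
[0.03, 0.09, 6.97, 0.0, -0.03, -0.03]
```

View pics/x7.png

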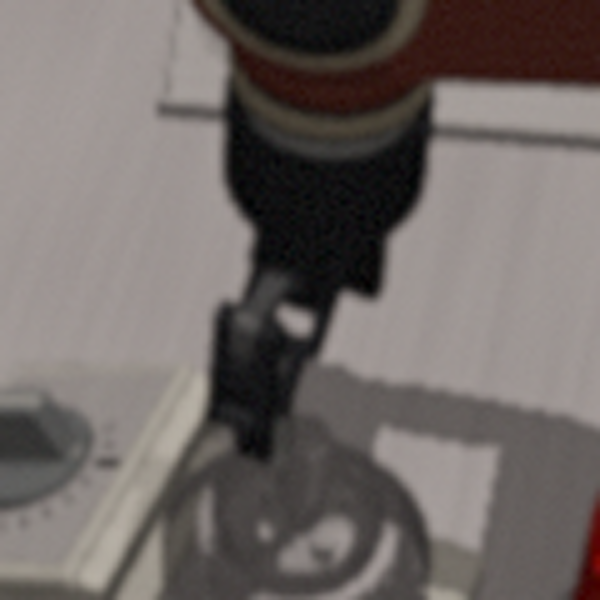

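Request:
apply_moves(
  rows=[
    [0,0.1,2.5,0,0,0],
    [0,0.1,5,0,0,0],
    [0,0.1,6.6,0,0,0],
    [0,0.1,7,0,0,0],
    [0,0.1,7,0,0,0],
    [0,0.1,7,0,0,0],
  ],
)

```text
t: 23.2
tool_pos: [0.5229, 0.0736, 0.0826]
tool_rot: [0.334, 3.122, 0.002]
contact_force: [-0.2, -0.1, 0.7]
opening: 0.0852
```

Request:
apply_moves(
  rows=[
    [0,0,0,0,0,0],
    [0,0,0,0,0,0],
    [0,0,0,0,0,0],
    [0,0,0,0,0,0],
    [0,0,0,0,0,0],
    [0,0,0,0,0,0],
  ],
  grip=1,
  squeeze=50,
)

```text
t: 23.8
tool_pos: [0.523, 0.0734, 0.0828]
tool_rot: [0.334, 3.122, 0.002]
contact_force: [0.1, -0.4, 1.6]
opening: 0.0207
```

Run:
```python
from mv import *
o=st()
a=cam('side','pics/s20.png')['color']
overlay(a,'side',[],(220,130,340,250),5,'pics/x8.png')
```

```text
t23.80 q [-2.000e-03 -7.900e-02  1.944e+00  1.000e-03  1.275e+00 -1.360e+00] pos [0.523  0.0734 0.0828] F [ 0.1 -0.4  1.6] T [-0.16  0.03 -0.04] op 0.0207
```

View pics/x8.png

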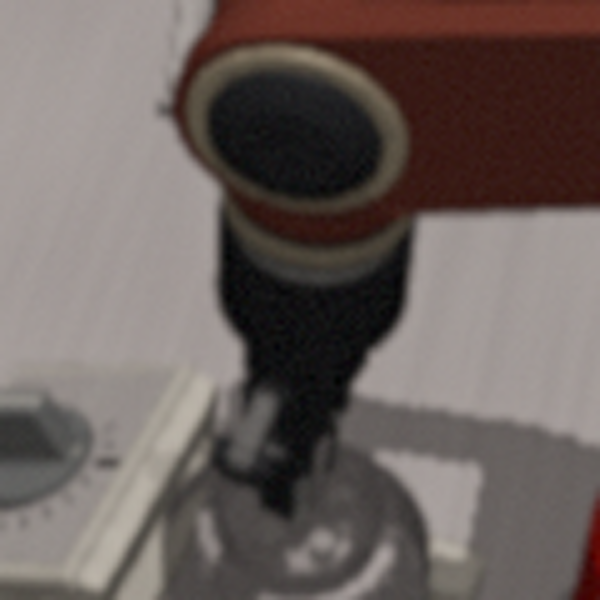

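Request:
apply_moves(
  rows=[
    [0,0,-1,0,0,0],
    [0,0,-3,0,0,0],
    [0,0,-5,0,0,0],
    [0,0,-7,0,0,0],
    [0,0,-10,0,0,0],
    [0,0,-13,0,0,0],
    [0,0,-15,0,0,0],
    [0,0,-15,0,0,0],
  ],
)

```text
t: 24.65
tool_pos: [0.5245, 0.0734, 0.2368]
tool_rot: [0.334, 3.115, 0.003]
contact_force: [-0.3, -0.5, -2.5]
opening: 0.0209
```

Run:
```python
from mv import *
o=st()
print(delta([.474,-.341,.23],down(1.36)))
a=cam('side','pics/s21.png')['color']
overlay(a,'side',[],(220,90,370,260),4,'pics/x9.png')
```

```text
t24.65 q [-2.000e-03 -2.040e-01  1.793e+00  1.000e-03  1.544e+00 -1.359e+00] pos [0.5245 0.0734 0.2368] F [-0.3 -0.5 -2.5] T [ 0.05 -0.03  0.09] op 0.0209
[-3.83, -41.58, 0.6, 0.03, 0.1, -0.03]
```

View pics/x9.png

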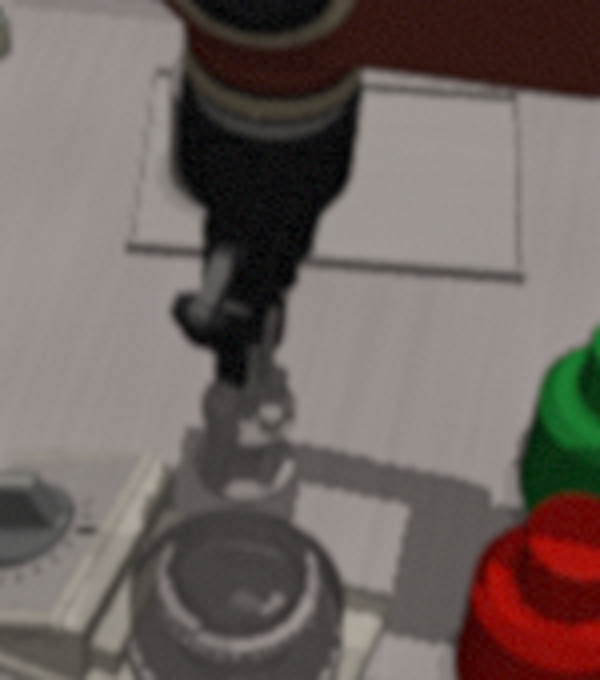

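Request:
apply_moves(
  rows=[
    [-0.3,-3,0,0,0,0],
    [-0.7,-7,0,0,0,0],
    [-1.1,-11.5,0,0,0,0],
    [-1.5,-16,0,0,0,0],
    [-1.9,-20.5,0.2,0,0,0],
    [-2.3,-25,0.4,0,0,0],
    [-2.7,-29.5,0.6,0,0,0],
    [-3.1,-34,0.6,0,0,0],
    [-3.5,-38,0.6,0,0,0],
    [-3.8,-41.6,0.6,0,0.1,0],
    [-3.8,-41.6,0.6,0,0.1,0],
    [-3.8,-41.6,3,0,0.1,0],
    [-3.8,-41.6,6,0,0.1,0],
    [-3.8,-41.6,9,0,0.1,0],
    [-3.8,-41.6,12,0,0.1,0],
    [-3.8,-41.6,14,0,0.1,0],
    [-3.8,-41.6,14.5,0,0.1,0],
    [-3.8,-41.6,14.5,0,0.1,0],
  ],
)

```text
t: 26.5
tool_pos: [0.4721, -0.3395, 0.0863]
tool_rot: [-0.333, -3.117, -0.008]
contact_force: [-0.2, -0.6, -2.5]
opening: 0.0207
```

Run:
```python
from mv import *
o=st()
print(delta([.474,-.341,.0518],down(1.36)))
a=cam('side','pics/s22.png')['color']
M,oo=fr(.541,-.331,.154)
overlay(a,'side',[(circ(.025,.004)-[.068,0,0])@M.T+oo],(235,20,385,170),4,'pics/x10.png')
```

```text
t26.50 q [-0.751  0.052  1.808 -0.     1.291 -2.109] pos [ 0.4721 -0.3395  0.0863] F [-0.2 -0.6 -2.5] T [-0.04 -0.05  0.07] op 0.0207
[-0.25, -0.12, 3.45, 0.05, -0.09, -0.02]
```

View pics/x10.png

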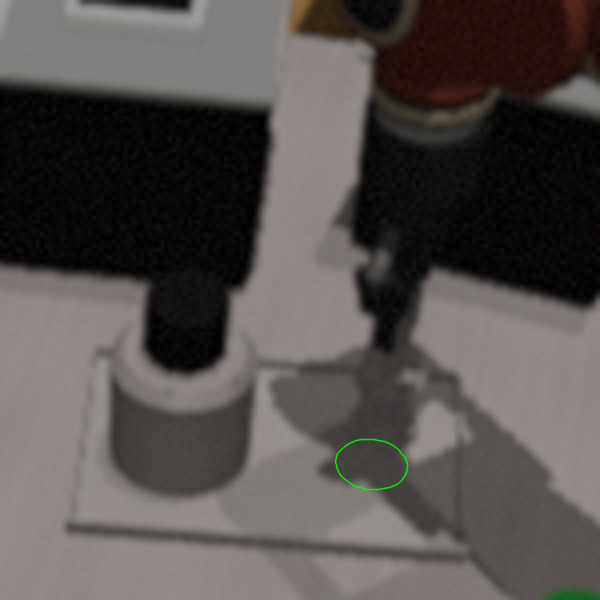

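Request:
apply_moves(
  rows=[
    [-0.2,-0.1,1,0,0,0],
    [-0.2,-0.1,2,0,0,0],
    [-0.2,-0.1,2.6,0,0,0],
    [-0.2,-0.1,2.9,0,0,0],
    [-0.2,-0.1,3.1,0,0,0],
    [-0.2,-0.1,3.3,0,0,0],
    [-0.2,-0.1,3.4,0,0,0],
  ],
)

```text
t: 27.25
tool_pos: [0.4747, -0.3419, 0.0542]
tool_rot: [-0.334, -3.119, -0.005]
contact_force: [-0.0, -0.2, -2.9]
opening: 0.0211
```

Run:
```python
from mv import *
o=st()
print(delta([.474,-.341,.0518],down(1.36)))
```

```text
t27.25 q [-0.751  0.094  1.821 -0.     1.231 -2.109] pos [ 0.4747 -0.3419  0.0542] F [-0.  -0.2 -2.9] T [ 0.02 -0.02 -0.03] op 0.0211
[0.09, 0.07, 0.25, 0.03, -0.05, -0.03]
```

Request:
apply_moves(
  rows=[
    [0,0,0.15,0,0,0],
    [0,0,0.25,0,0,0],
    [0,0,0.35,0,0,0],
    [0,0,0.4,0,0,0],
  ],
)

```text
t: 27.65
tool_pos: [0.4751, -0.3422, 0.0518]
tool_rot: [-0.334, -3.12, -0.004]
contact_force: [-2.2, 2.7, 6.6]
opening: 0.0208
```

Run:
```python
from mv import *
o=st()
```

```text
t27.65 q [-0.751  0.098  1.822 -0.     1.227 -2.109] pos [ 0.4751 -0.3422  0.0518] F [-2.2  2.7  6.6] T [0.52 0.52 0.03] op 0.0208
```

Request:
apply_moves(
  rows=[
    [0,0,0,0,0,0],
    [0,0,0,0,0,0],
  ],
)

```text
t: 27.85
tool_pos: [0.4753, -0.3423, 0.0519]
tool_rot: [-0.334, -3.121, -0.003]
contact_force: [0.2, -0.5, -1.9]
opening: 0.0208
```

Run:
```python
from mv import *
o=st()
```

```text
t27.85 q [-0.751  0.098  1.822 -0.     1.226 -2.109] pos [ 0.4753 -0.3423  0.0519] F [ 0.2 -0.5 -1.9] T [-0.03 -0.01 -0.01] op 0.0208
```

Barely loaded, base on the floor: release now, then rise.

Request:
apply_moves(
  rows=[
    [0,0,0.05,0,0,0],
    [0,0,0.05,0,0,0],
    [0,0,0.05,0,0,0],
    [0,0,0.05,0,0,0],
    [0,0,0.05,0,0,0],
    [0,0,-1,0,0,0],
    [0,0,-4,0,0,0],
    [0,0,-8,0,0,0],
    [0,0,-12,0,0,0],
    [0,0,-16,0,0,0],
    [0,0,-18,0,0,0],
  ],
  grip=0,
)

```text
t: 28.95
tool_pos: [0.4772, -0.344, 0.238]
tool_rot: [0.334, 3.121, -0.004]
contact_force: [1.4, -0.0, 0.5]
opening: 0.0851
```

Run:
```python
from mv import *
o=st()
cam('side','pics/s23.png')
cam('top','pics/t23.png')
```

```text
t28.95 q [-0.751 -0.057  1.658 -0.     1.538 -2.109] pos [ 0.4772 -0.344   0.238 ] F [ 1.4 -0.   0.5] T [-0.   -0.   -0.01] op 0.0851
```

View pics/s23.png

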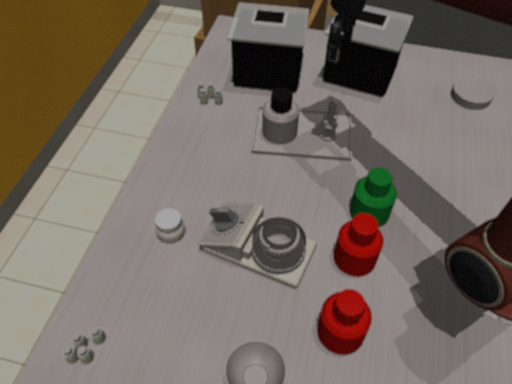

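View pics/t23.png

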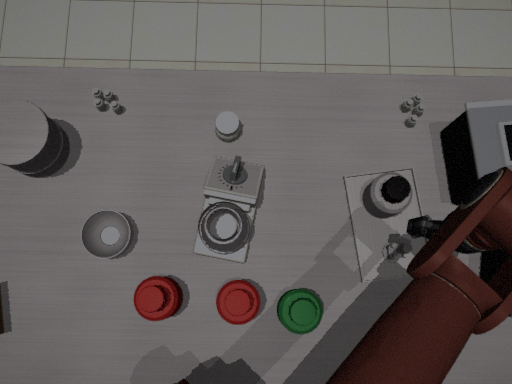

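Run:
```python
from mv import *
a=cv2.imread('pics/s23.png');b=cv2.imread('pics/t23.png')
c=np.array([.4751,-.3422,0]);l=np.array([.6065,-.3213,0])
W=[circ(.025,.004)+c,circ(.011,.122)+c,circ(.05,.004)+l,circ(.028,.141)+l]
overlay(a,'side',W,(245,75,365,170),6,'pics/x11.png')
overlay(b,'top',W,(340,160,440,285),4,'pics/x12.png')
x=cv2.imread('pics/x11.png')
cv2.imwrite('pics/x11.png',np.clip(x*1.4,0,255).astype(np.uint8))
```

```text
(no output)
```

View pics/x11.png

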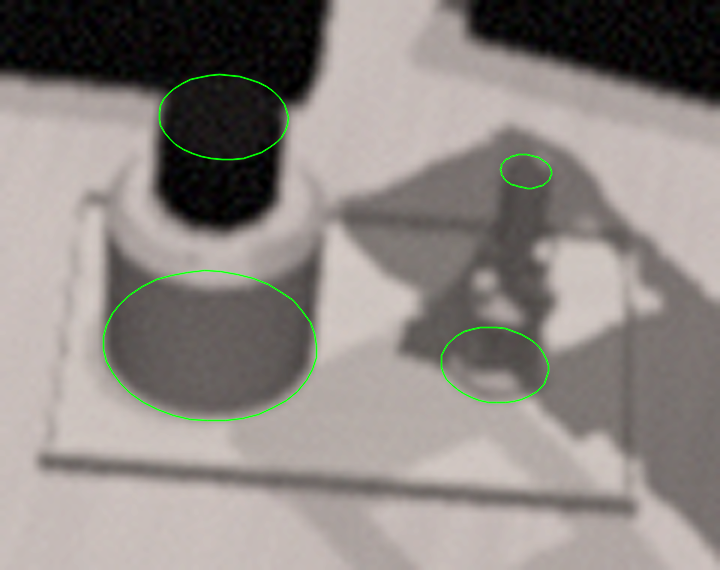

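View pics/x12.png

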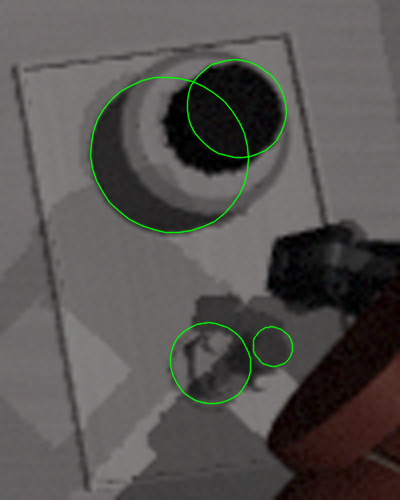

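Request:
apply_moves(
  rows=[
    [0,0,-3,0,0,0],
    [0,3,-5,0,0,0],
    [0,8,-6,0,0,0],
    [0,13,-6,0,0,0],
    [0,18,-6,0,0,0],
    [0,22,-6,0,0,0],
    [0,22,-6,0,0,0],
    [0,22,-6,0,0,0],
  ],
)

```text
t: 29.85
tool_pos: [0.5236, -0.1285, 0.2962]
tool_rot: [0.331, 3.121, -0.006]
contact_force: [-0.3, -0.3, -0.9]
opening: 0.0851
```

Run:
```python
from mv import *
o=st()
a=cam('side','pics/s24.png')['color']
b=cam('top','pics/t24.png')['color']
overlay(b,'top',[],(340,160,440,285),4,'pics/x13.png')
```

```text
t29.85 q [-0.377 -0.195  1.688 -0.003  1.645 -1.737] pos [ 0.5236 -0.1285  0.2962] F [-0.3 -0.3 -0.9] T [-0.06  0.02 -0.02] op 0.0851
```

View pics/t24.png

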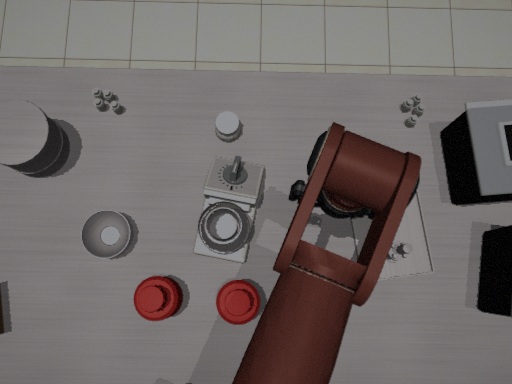

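View pics/s24.png

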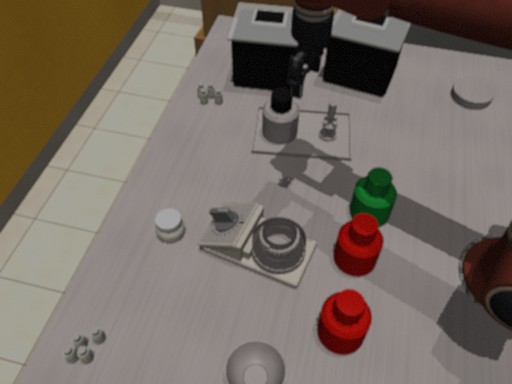

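Side view: the lid stands knob up at (281,118) and the carrier is upright beside it at (330,122). The pot is empty, and the jar (168,224), bowl (256,368) and look-alikes have not moved. The gripper is clear of everything.

Run:
```python
from station import ctrl
print(ctrl.finish_job())
```

```text
the job is handed in; nothing more can be done
None
```

The job is done and was handed in at about 30 s of the 72 s allowed; no verdict came back.

- **Dial:** I turned it back about 0.56 rad. The side and top pictures put the pointer within roughly 0.03 rad of the thick mark.
- **Lid:** I unscrewed it in two grips, about 5.7 rad of tool turn in all. It lifted with about 3 N showing at the wrist, which is its own weight, so the thread had let go. It stands knob up on the far half of the tray.
- **Carrier:** I lifted it out by its handle and set it upright on the near half, beside the lid. The last pictures show it standing and the pot empty. The bowl, jar and red and green look-alikes look unmoved.
- **Forces:** readings taken at the end of each move stayed below about 10 N. The gripper was open and clear of everything at hand-in.

**One disagreement:** the reported tool position lay about 36 mm further along the tool axis than the fingertips seen in the pictures. I allowed for this in the grasp positions. All three grasps worked and the lid and carrier touched the tray where expected, but I did not find the cause.

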